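Lacquer clarity check: lay the torch in its cradle, hold the glass cell in its light

ROBOT

A 6-joint arm with a two-finger parallel gripper is mounted at the origin on the work surface. World frame = base frame: x ahead of the robot, y to its left, z up, the work surface at z = 0. Lengths are in m, angles in rad, forces in N, time in s.
With the tool pointing down it reaches from about 0.35 to 0.775 m from the base axis. Payload 7.3 kg.
Tool frame: the origin (TCP) lies on the front face of the gripper's body, between the roots of the fingers; the fingertips stand 66 mm ahead of it and the grasp point (between the pads) lies 47 mm ahead of it; z points along the fingers, y is the direction in which the jaws open and shut (so a half turn about z gives the same grasp; the last joint's range is limited). The gripper opens to 92 mm and grips with 3 to 60 N. Pads are 19 mm wide; open, the fingers measure 130 mm over their backs; the gripper's body (75 mm by 190 mm) begins 47 mm behind the grasp point.
Start: joints at [1.051, 0.342, 1.524, -0, 1.275, -0.146], TCP at [0.192, 0.489, 0.292] pointing down, gripper open.
Joint ranges: [-2.53, 2.53], [-0.77, 2.02], [0.04, 2.7], [-1, 4.14], [0.28, 2.66], [-3.11, 3.11]. Speed limits (rad/s): [2.57, 2.57, 3.14, 3.14, 3.14, 3.14].

INTERFACE

Orientations are given as [roll, pitch, yaw] about the fixed x, y, z axes, in that order (R = Rz(yaw) Ry(pitch) Rx(roll)).
In Python, from cell import observe, read_camera, hand_in, search_frame, tip_of gives the robot as it stands. The module is installed in compiled form; this text tells all that it offers.
- The arm moves only by the tool apply_moves, never from a script. Its argument "motion" is a list of rows, each an object with "offset": the shift along the tool's x, y, z in mm, a list of three; "rotation": the turn, a rotation vector about the tool's x, y, z in rad, a list of three. In form: [{"offset": [x, y, z], "rotation": [rx, ry, rz]}, ...]. A call has 1 to 12 rows; each row shifts and turns the pose as measured when the row begins, along the tool's axes as they then stand; what a row does not reach is not made up. A row lasts 1/12 s, in which the tool goes at most 41.7 mm and 7.16 degrees, less where a joint would pass 70% of its speed; a pose out of reach is approached as far as the arm can. A call with a gripper value outside its range is refused whole. "grip" is the closure, from 0 (fully open) to 1 (shut), set as the call begins (left out, the last holds). The fingers move at their own pace and stop on an object; "grip_force" is the grip in N (left out, the last holds). Time passes only in rows, so rows that do not move let the fingers close. It gives the time, the measured TCP pose, the force and the opening at its end, in the units of the state.
- observe(): the state, without advancing time (a new reading comes with each control period).
- read_camera(name): name is "side" or "top"; returns a dict with "img" (400x640x3 uint8, red, green, blue), "camera_matrix" (3x3 intrinsics, pixels), "D" ([k1, k2, p1, p2, k3] as OpenCV has them; the pictures are not rectified), "R" (3x3) and "t" (3): a world point X has camera coordinates R X + t. Camera axes: x right, y down, z forward; pixel columns grow to the right and rows downward; lengths in m; the calibration is good to about 2 mm. A picture is of the moment at which its call begins. There is no depth.
- hand_in(): hands the job in, once; it reports no verdict.
Trained networks look in a picture, given as the dict that the camera call returned (one of the last four; its "shot" number tells which), for a name from the list of things; names that differ only in an ending like _2 or _b are one class to them, and where a whole thing is asked for, a point or a joint stands for the part that bears it (a point fixed in the world has none). Each returns a list of dicts, best first, with "score" (0 to 1); they miss things now and then, are a little off and sometimes report something else, mostly with a low value. They report only what shows in the picture. A call takes as long as a camera call.
- search_frame(query, picture): "location" ([x, y, z] in m, in world coordinates, good to about 4 mm: the middle of the surface that is visible of it).
- tip_of(query, picture): "location" ([x, y, z] in m, in world coordinates, good to about 4 mm: a listed point, or the origin of a listed thing).
The state is a dict: "time": time; "qpos": joint angles; "qvel": joint speeds; "joint_efforts": joint torques, N m; "tool_pos": TCP position; "tool_rot": TCP orientation; "contact_force": force on the tool from outside, world axes, zero at the start; "torque": the same for the moment, N m; "opening": finger opening in m.
Only numpy, scipy, OpenCV 4.12 (cv2) and the standard library are available. Lean on these libraries where they do the work, as an engineer would, in place of code of your own. Each camera call takes 0.05 s, during which the arm holds its last target.

TASK

Lay the upright torch on its side, centred in the two V saddles of the viewing stand, lens facing the white screen, and let go. Then take the rectangular glass cell from the rack, gripping only its two narrow frosted faces, never the clear ones. Finish while still holding it upright in the light path, midway between torch and screen, its middle on the beam and its clear faces square to it, touching nothing else, with the vial, bowl, round box and brush jar left where they are.

Things in the scene. Friction and masses are not known exactly. Their poses are not given: they have to be found in the camera images.
- stand: Viewing stand, fixed: plank 280 x 90 x 15 mm with cradle and screen. Origin under the plank's middle, on the bench; z up; x along the plank in the beam direction, cradle to screen. Beam line: level, y = 0, 75 mm above the bench. Screen: grey box 32 (x) x 64 (y) mm, top 110 mm above the bench, at x = +102 to +134 mm, white disc 44 mm across facing the cradle, centred on the beam.
- cradle (a point): Middle of the cradle, on the beam line: x = -65 mm of the stand, 75 mm above the bench. Two wooden V saddles (45 degree faces, open upward, 10 mm thick along x, 50 mm wide) stand 36 mm before and behind it, 62 mm clear between them down to the plank. V bottoms lie 20 mm below the beam, upper edges 1 mm above it. A laid torch has its axis on the beam line.
- gap (a point): Middle of the light path, where the cell is to be held: at x = +50 mm of the stand, on the beam line 75 mm above the bench (60 mm above the plank); axes as the stand's. With the torch centred in the cradle its lens is 60 mm before this point, the screen face 52 mm beyond it.
- torch: Loose hand torch, a plain aluminium cylinder with black bands, 28 mm in diameter, 110 mm long, about 120 g, standing upright on its tail on the bench at the start. Origin at the middle of its tail end; z runs along it to the lens.
- torch_mid (a point): Middle of the torch, on its axis, 55 mm from either end.
- torch_lens (a point): Centre of the torch's lens end, 110 mm from the tail (pale disc; up at the start).
- rack: Wooden rack fixed to the bench, 150 (x) x 64 (y) x 24 mm high, two like wells 16 mm deep, 23 (x) x 33 (y) mm, at x = -40 and +40 mm. Origin under its middle, on the bench. The cell stands in one well, the vial in the other.
- cell: Loose sealed glass cell, block 20 (x) x 30 (y) x 60 mm high, about 60 g, in a well of the rack, underside 8 mm above the bench, axes about as the rack's. The wide faces (+x, -x) are clear amber windows, not to be touched; the narrow faces (+y, -y; 30 mm apart, 20 mm wide) are frosted white, to be gripped. Origin mid underside, z up; either way round will do.
- cell_mid (a point): Middle of the cell, 30 mm above its underside; it belongs on the beam line.
- vial: Bystander: round amber vial with a black cap, 21 mm in diameter, 62 mm high, standing in the other well of the rack. Origin at its underside.
- bowl: Bystander: open reddish bowl, 100 mm across the rim, 45 mm high. Origin under its middle.
- box: Bystander: brown round lacquer box with a brass band, 72 mm across, 52 mm high. Origin under its middle.
- jar: Bystander: greenish glass jar 60 mm across and 75 mm high with a brush standing in it, 145 mm high in all. Origin under its middle.

How it is judged:
By the outcome, as a careful person would: the job done as asked, in the order asked, and still so for the second after the job is handed in, while the arm keeps its last pose, push and grip.
It also fails if it takes over 54 s, if anything falls off the work surface, if the arm or the gripper's body presses on something with over 40 N, if the wrist force passes 120 N, or if a joint passes its speed limit or range.

## Working session

There is one attempt and no reset: what is moved stays moved. The work goes in short steps, Python scripts to look and compute and a tool call to move; the robot and the scene stay as the last step left them, time stands still between calls to the robot, and variables do not carry over. Pictures are saved under pics/ and viewed, and the job is handed in when it is done.

Besides the shell and the picture viewer there is one more tool, called after "Emit:" by a JSON object that holds its "fn" and its "kwargs", one argument or row to a line. apply_moves: Moves the arm, as the interface text tells. Its arguments: {"type":"object","properties":{"motion":{"type":"array"},"grip":{"type":"number"},"grip_force":{"type":"number"}},"required":["motion"]}

```bash
mkdir -p pics
python3 - <<'E'
from cell import *
import cv2,numpy as np
s=observe();print({k:np.round(v,3).tolist() for k,v in s.items()})
for n in("top","side"):
    p=read_camera(n);cv2.imwrite(f"pics/{n}0.png",p["img"][:,:,::-1])
    print(n,p["shot"],p["camera_matrix"].tolist(),p["D"],np.round(p["R"],4).tolist(),np.round(p["t"],4).tolist())
    for q in["stand","cradle","gap","torch","torch_mid","torch_lens","rack","cell","cell_mid","vial","bowl","box","jar"]:
        for f in(tip_of,search_frame):
            try:
                r=f(q,p);print(q,f.__name__,[(round(float(a["score"]),2),np.round(a["location"],4).tolist()) for a in r[:2]])
            except Exception as e:print(q,f.__name__,e)
print(observe()["time"])
E
```

```text
{'time': 0.0, 'qpos': [1.051, 0.343, 1.525, 0.0, 1.275, -0.146], 'qvel': [-0.001, 0.0, -0.0, -0.0, 0.0, 0.001], 'joint_efforts': [-0.001, -43.124, -24.422, 0.072, 0.056, -0.0], 'tool_pos': [0.192, 0.488, 0.292], 'tool_rot': [-3.14, -0.0, 2.768], 'contact_force': [0.716, -0.822, -0.859], 'torque': [-0.039, -0.05, 0.031], 'opening': 0.092}
top 1 [[454.984900067139, 0.0, 314.24815157518236], [0.0, 454.984900067139, 199.102419302026], [0.0, 0.0, 1.0]] [-0.11349122  0.          0.          0.          0.        ] [[0.0281, -0.9993, -0.0235], [-0.9992, -0.0274, -0.0302], [0.0295, 0.0243, -0.9993]] [-0.0204, 0.5283, 1.1168]
stand call [(0.76, [0.6249, -0.0233, 0.0009]), (0.57, [0.4703, -0.272, 0.0386])]
stand call [(0.73, [0.6239, -0.0271, 0.0166])]
cradle call [(0.57, [0.6285, 0.04, 0.0763])]
cradle call [(0.59, [0.6254, -0.0318, 0.0174])]
gap call [(0.6, [0.6322, -0.0747, 0.0745])]
gap call [(0.66, [0.6285, -0.0258, 0.0149])]
torch call [(0.79, [0.4548, 0.3278, -0.0041]), (0.15, [0.631, -0.0752, 0.0763])]
torch call [(0.53, [0.4551, 0.3221, 0.0899])]
torch_mid call [(0.86, [0.4554, 0.3293
[... 2011 characters left out ...]
83, 0.334, 0.0049]), (0.61, [0.4682, -0.2673, 0.0061])]
cell call [(0.57, [0.4522, -0.2733, 0.0541])]
cell_mid call [(0.88, [0.4746, -0.2697, 0.035])]
cell_mid call [(0.77, [0.463, -0.2729, 0.0538]), (0.42, [0.3887, 0.1031, 0.0294])]
vial call [(0.48, [0.4828, -0.3096, 0.0038]), (0.28, [0.4737, -0.2684, 0.0374])]
vial call [(0.72, [0.4863, -0.3495, 0.0492])]
bowl call [(0.93, [0.38, 0.0847, -0.0001])]
bowl call [(0.69, [0.3858, 0.1009, 0.0266])]
box call [(0.66, [0.6564, -0.2803, 0.0056]), (0.64, [0.3808, 0.0844, -0.0038])]
box call [(0.65, [0.6332, -0.2869, 0.0449])]
jar call [(0.67, [0.7025, 0.2792, 0.0003]), (0.19, [0.6326, -0.0765, 0.075])]
jar call [(0.89, [0.6876, 0.2678, 0.0549])]
2.7
```

View pictures.

View pics/top0.png

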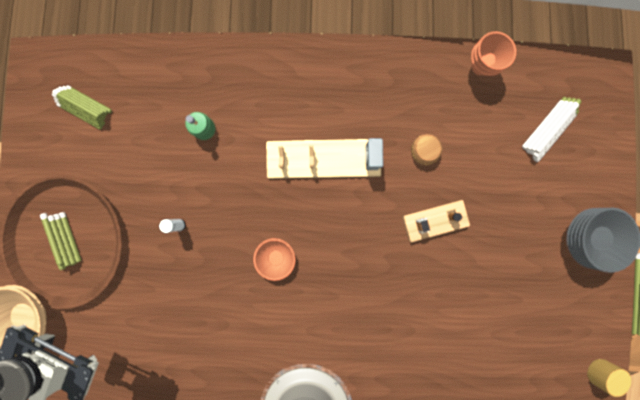

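View pics/side0.png

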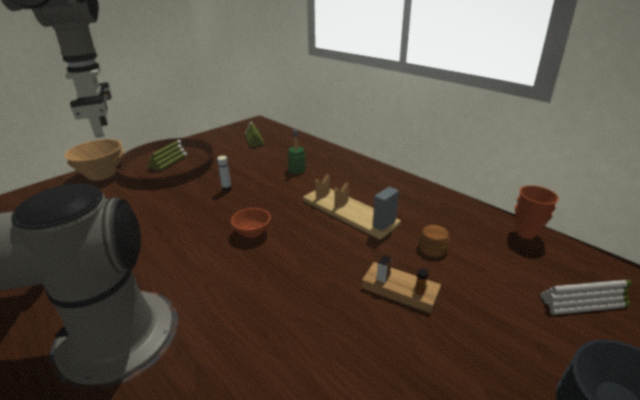

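Run:
```python
import cv2,numpy as np
t=cv2.imread("pics/top0.png");s=cv2.imread("pics/side0.png")
def z(im,x,y,w,h,f,n):
    cv2.imwrite(n,cv2.resize(im[y:y+h,x:x+w],None,fx=f,fy=f,interpolation=cv2.INTER_CUBIC))
z(t,255,125,140,70,5.7,"pics/z1.png")
z(t,390,190,90,60,8,"pics/z2.png")
z(s,295,165,115,80,6.5,"pics/z3.png")
z(s,350,245,100,72,8,"pics/z4.png")
z(t,150,205,50,40,10,"pics/z5.png")
z(s,200,140,50,60,10,"pics/z6.png")
```

```text
(no output)
```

View pics/z1.png

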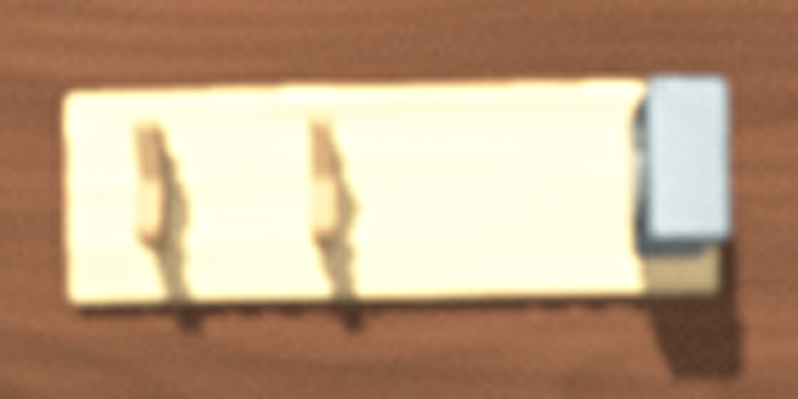

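View pics/z2.png

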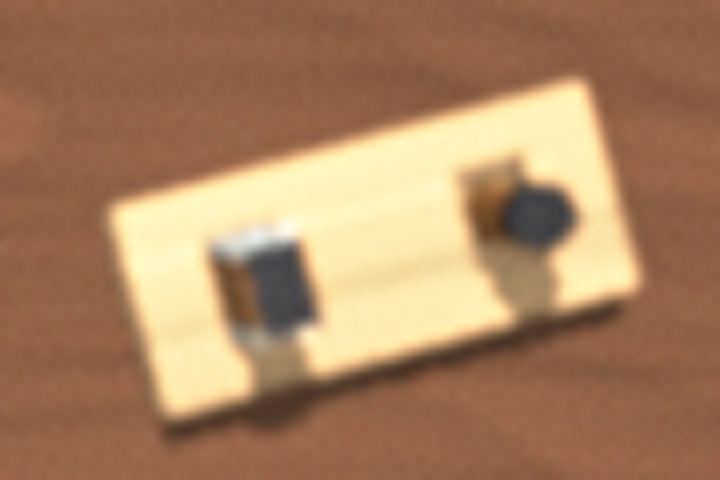

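View pics/z3.png

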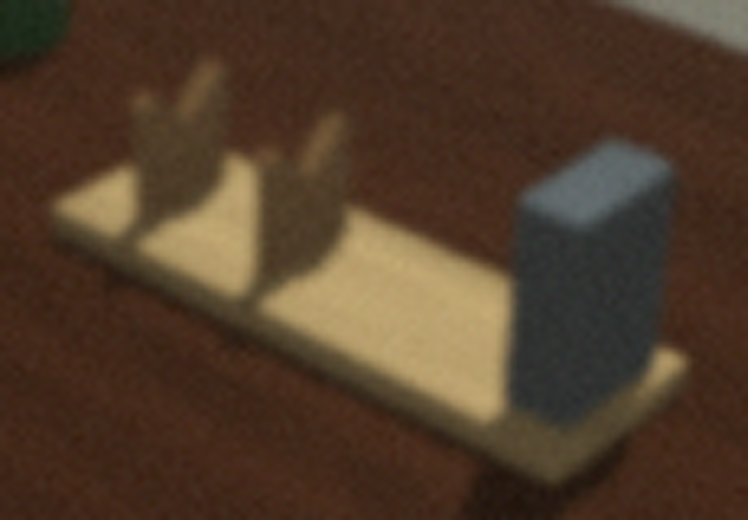

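View pics/z4.png

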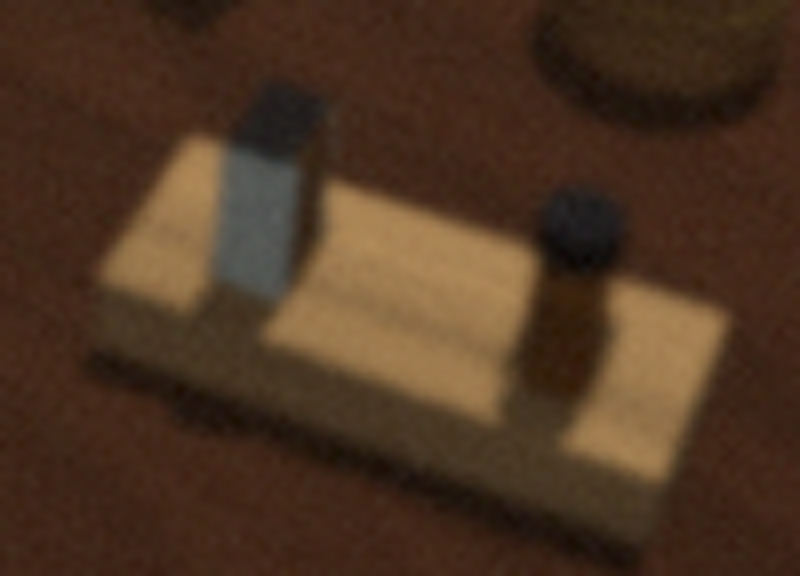

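View pics/z5.png

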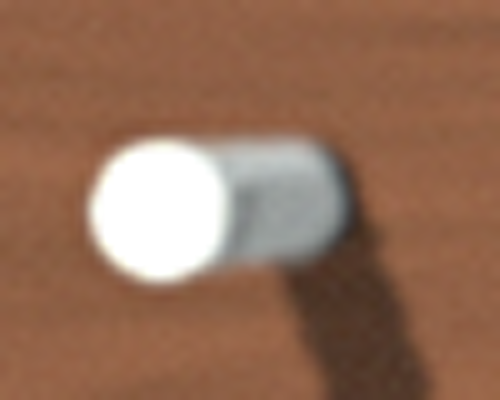

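View pics/z6.png

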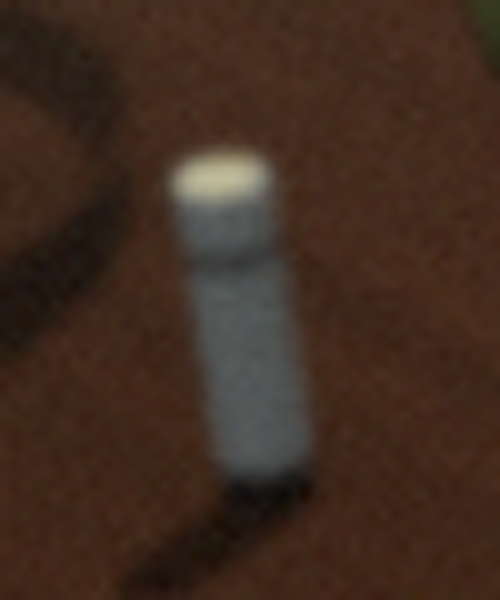

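```bash
cat > h.py <<'E'
import numpy as np,cv2
from scipy.optimize import least_squares
C={"top":(np.array([[454.9849,0,314.24815],[0,454.9849,199.10242],[0,0,1]]),np.array([-0.11349122,0,0,0,0.])),
"side":(np.array([[375.55278,0,320.8678],[0,375.55278,197.782685],[0,0,1]]),np.array([-0.0663646,0,0,0,0.]))}
E
python3 - <<'E'
from cell import *
from h import *
import pickle
d={}
for n in("top","side"):
    p=read_camera(n);d[n]={k:np.array(p[k]) for k in("camera_matrix","D","R","t")}
pickle.dump(d,open("cal.pkl","wb"))
E
cat > h.py <<'E'
import numpy as np,cv2,pickle
from scipy.optimize import least_squares
d=pickle.load(open("cal.pkl","rb"))
def proj(n,X):
    c=d[n];return cv2.projectPoints(np.asarray(X,float).reshape(-1,1,3),cv2.Rodrigues(c["R"])[0],c["t"],c["camera_matrix"],c["D"])[0][:,0]
def unz(P,x,y,f): return (np.array(P,float)+.5)/f-.5+[x,y]
def fit(obs,x0):
    def w(p,X):
        X=np.array(X)/1000;c,s=np.cos(p[2]),np.sin(p[2])
        return np.c_[p[0]+c*X[:,0]-s*X[:,1],p[1]+s*X[:,0]+c*X[:,1],X[:,2]]
    r=lambda p:np.concatenate([(proj(n,w(p,X))-u).ravel() for n,X,u in obs])
    o=least_squares(r,x0,loss="soft_l1",x_scale=[.01,.01,.1]);return o.x,r(o.x).reshape(-1,2)
E
python3 - <<'E'
from h import *
st=[("top",[(-140,45,15),(-140,-45,15),(140,-45,15),(102,32,110),(134,32,110),(134,-32,110),(102,-32,110)],unz([(66,92),(70,302),(718,293),(650,77),(728,77),(728,240),(648,238)],255,125,5.7)),
("side",[(-140,-45,15),(140,-45,15),(140,45,15),(102,-32,110),(134,-32,110),(134,32,110),(102,32,110)],unz([(52,208),(552,460),(688,360),(520,200),(580,228),(675,175),(615,140)],295,165,6.5))]
rk=[("top",[(-75,32,24),(75,32,24),(75,-32,24),(-75,-32,24)],unz([(108,207),(585,78),(640,290),(165,418)],390,190,8)),
("side",[(-75,-32,24),(-75,32,24),(75,32,24),(75,-32,24)],unz([(97,285),(190,133),(735,315),(660,482)],350,245,8))]
to=[("top",[(0,0,110)],unz([(160,210)],150,205,10)),("side",[(0,0,110),(0,0,0)],unz([(222,178),(270,485)],200,140,10))]
for nm,o,x0 in(("stand",st,[.63,-.02,-1.57]),("rack",rk,[.48,-.31,-1.3]),("torch",to,[.455,.33,0])):
    for sel in(o,o[:1],o[1:]):
        p,r=fit(sel,x0);print(nm,np.round(p,4),np.round(r,1).tolist() if sel is o else "")
    p,_=fit(o,x0)
    if nm!="torch":
        c,s=np.cos(p[2]),np.sin(p[2])
        for l in(([-65,0],[50,0]) if nm=="stand" else([-40,0],[40,0])):
            print(l,p[0]+(c*l[0]-s*l[1])/1e3,p[1]+(s*l[0]+c*l[1])/1e3)
E
```

```text
stand [ 0.6297 -0.0255 -1.5325] [[0.5, 0.2], [-0.0, -0.4], [-0.1, -0.2], [-0.4, 0.5], [0.1, 0.3], [0.6, -0.0], [0.4, 0.5], [-0.2, -0.6], [0.6, -0.4], [-0.0, 0.0], [-1.2, -0.4], [0.3, -0.1], [0.7, -1.7], [-0.6, -0.6]]
stand [ 0.6299 -0.0251 -1.5308] 
stand [ 0.6285 -0.0269 -1.537 ] 
[-65, 0] 0.6272320937654524 0.039445828921415516
[50, 0] 0.6316389036630145 -0.07546970539195201
rack [ 0.4834 -0.3065 -1.282 ] [[0.9, 0.7], [-0.1, 0.9], [-0.1, -0.4], [0.6, -0.3], [0.1, -1.2], [0.3, 0.2], [-0.9, -0.1], [-0.0, -0.5]]
rack [ 0.4839 -0.3057 -1.2858] 
rack [ 0.4824 -0.3074 -1.2739] 
[-40, 0] 0.47202348855312604 -0.2681563055730079
[40, 0] 0.4948077206190893 -0.3448431934298269
torch [0.4557 0.3312 0.    ] [[-0.3, 0.0], [-0.0, -0.1], [0.3, 1.2]]
torch [0.4557 0.3305 0.    ] 
torch [0.4573 0.3349 0.    ]
```

Emit:
{"fn": "apply_moves", "kwargs": {
  "motion": [
    {"offset": [0,0,0],"rotation": [0,-0.12,0]},
    {"offset": [0,0,0],"rotation": [0,-0.12,0]},
    {"offset": [0,0,0],"rotation": [0,-0.12,0]},
    {"offset": [0,0,0],"rotation": [0,-0.12,0]},
    {"offset": [0,0,0],"rotation": [0,-0.12,0]},
    {"offset": [0,0,0],"rotation": [0,-0.12,0]}
  ]
}}

```text
time: 3.3
tool_pos: [0.1959, 0.4897, 0.2969]
tool_rot: [3.121, 0.745, 2.747]
contact_force: [0.2, -0.1, -1.3]
opening: 0.0916
```

```bash
cat >> h.py <<'E'
from scipy.spatial.transform import Rotation as Ro
def st():
    from cell import observe
    s=observe();R=Ro.from_euler("xyz",s["tool_rot"]).as_matrix()
    print("t",round(s["time"],2),"q",np.round(s["qpos"],3).tolist(),"p",np.round(s["tool_pos"],4).tolist(),"F",np.round(s["contact_force"],1).tolist(),"open",round(float(s["opening"]),4))
    print("R",np.round(R,3).tolist());return s,R
E
python3 -c "
from h import *
st()"
```

```text
t 3.3 q [1.367, 0.446, 1.543, -0.752, 1.369, 0.424] p [0.1959, 0.4897, 0.2969] F [0.2, -0.1, -1.3] open 0.0916
R [[-0.679, 0.371, 0.634], [0.283, 0.929, -0.241], [-0.678, 0.015, -0.735]]
```

Emit:
{"fn": "apply_moves", "kwargs": {
  "motion": [
    {"offset": [0,0,0],"rotation": [0,0.12,0]},
    {"offset": [0,0,0],"rotation": [0,0.12,0]},
    {"offset": [0,0,0],"rotation": [0,0.12,0]},
    {"offset": [0,0,0],"rotation": [0,0.12,0]},
    {"offset": [0,0,0],"rotation": [0,0.12,0]},
    {"offset": [0,0,0],"rotation": [0,0.12,0]},
    {"offset": [0,0,0],"rotation": [0,0.12,0]},
    {"offset": [0,0,0],"rotation": [0,0.12,0]},
    {"offset": [0,0,0],"rotation": [0,0.12,0]},
    {"offset": [0,0,0],"rotation": [0,0.12,0]}
  ]
}}

```text
time: 4.13
tool_pos: [0.1883, 0.4958, 0.2973]
tool_rot: [3.113, -0.485, 2.797]
contact_force: [-0.6, 0.9, -0.8]
opening: 0.0919
```

```bash
python3 -c "
from h import *
st()"
```

```text
t 4.13 q [0.845, 0.387, 1.526, 0.466, 1.413, -0.493] p [0.1883, 0.4958, 0.2973] F [-0.6, 0.9, -0.8] open 0.0919
R [[-0.833, 0.35, -0.43], [0.298, 0.937, 0.184], [0.467, 0.025, -0.884]]
```

Emit:
{"fn": "apply_moves", "kwargs": {
  "motion": [
    {"offset": [0,0,0],"rotation": [0,0.12,0]},
    {"offset": [0,0,0],"rotation": [0,0.12,0]},
    {"offset": [0,0,0],"rotation": [0,0.12,0]},
    {"offset": [0,0,0],"rotation": [0,0.12,0]}
  ]
}}

```text
time: 4.47
tool_pos: [0.1913, 0.4963, 0.301]
tool_rot: [3.075, -0.984, 2.836]
contact_force: [-0.3, 0.8, -0.4]
opening: 0.0919
```

```bash
python3 -c "
from h import *
st()"
```

```text
t 4.47 q [0.689, 0.52, 1.547, 0.827, 1.657, -0.726] p [0.1913, 0.4963, 0.301] F [-0.3, 0.8, -0.4] open 0.0919
R [[-0.528, 0.353, -0.772], [0.167, 0.935, 0.314], [0.833, 0.037, -0.552]]
```

```bash
cat > kin.py <<'E'
import numpy as np
from scipy.optimize import least_squares
from scipy.spatial.transform import Rotation as Ro
def T(R=np.eye(3),p=(0,0,0)):
    M=np.eye(4);M[:3,:3]=R;M[:3,3]=p;return M
r=lambda ax,a:Ro.from_euler(ax,a).as_matrix()
def fk(q,k,s4=1,s6=1):
    M=T(r("z",q[0]))@T(p=(k[5],k[4],k[0]))@T(r("y",q[1]))@T(p=(0,0,k[1]))@T(r("y",q[2]))@T(p=(k[6],0,k[2]))@T(r("z",s4*q[3]))@T(p=(k[7],0,0))@T(r("y",q[4]))@T(p=(k[8],k[9],k[3]))@T(r("z",s6*q[5]+np.pi/2))
    return M
D=[([1.051,.343,1.525,0,1.275,-.146],[.192,.488,.292],[-3.14,0,2.768]),
([1.367,.446,1.543,-.752,1.369,.424],[.1959,.4897,.2969],[3.121,.745,2.747]),
([.845,.387,1.526,.466,1.413,-.493],[.1883,.4958,.2973],[3.113,-.485,2.797]),
([.689,.52,1.547,.827,1.657,-.726],[.1913,.4963,.301],[3.075,-.984,2.836])]
E
python3 - <<'E'
from kin import *
for s4 in(1,-1):
  for s6 in(1,-1):
    def f(k,det=False):
        o=[]
        for q,p,e in D:
            M=fk(q,k,s4,s6);R=Ro.from_euler("xyz",e).as_matrix()
            o+=[(M[:3,3]-p)*1,(M[:3,:3]-R).ravel()*.3]
        o=np.concatenate(o)
        return o if det else np.r_[o,.02*(k-np.array([.15,.4,.4,.2,0,0,0,0,0,0]))]
    o=least_squares(f,[.15,.4,.4,.2,0,0,0,0,0,0]);print(s4,s6,np.round(o.x,4),np.abs(f(o.x,True)).max(), np.round(f(o.x,True).reshape(-1,12)[:,:3],4).tolist())
E
```

```text
1 1 [ 0.2311  0.4302  0.3773  0.2504  0.0755  0.0053 -0.0197  0.0024 -0.0035
  0.0006] 0.00042593223208375885 [[-0.0002, 0.0003, -0.0002], [0.0001, 0.0001, 0.0], [-0.0, -0.0004, 0.0003], [0.0001, 0.0001, -0.0001]]
1 -1 [ 0.2311  0.4302  0.3773  0.2504  0.0755  0.0053 -0.0197  0.0024 -0.0035
  0.0006] 0.2969380849153839 [[-0.0002, 0.0003, -0.0002], [0.0001, 0.0001, 0.0], [-0.0, -0.0004, 0.0003], [0.0001, 0.0001, -0.0001]]
-1 1 [ 0.0598  0.1922 -0.0684  0.2025  0.0399  0.6136  0.2096 -0.4622  0.1649
  0.0371] 0.3932358381275765 [[0.0003, 0.003, 0.0081], [-0.0025, -0.0016, -0.0012], [0.005, -0.0079, -0.0068], [-0.0023, 0.0055, -0.0001]]
-1 -1 [ 0.0598  0.1922 -0.0684  0.2025  0.0399  0.6136  0.2096 -0.4622  0.1649
  0.0371] 0.4996830203616325 [[0.0003, 0.003, 0.0081], [-0.0025, -0.0016, -0.0012], [0.005, -0.0079, -0.0068], [-0.0023, 0.0055, -0.0001]]
```

```bash
cat >> kin.py <<'E'
K=np.array([0.2311,0.4302,0.3773,0.2504,0.0755,0.0053,-0.0197,0.0024,-0.0035,0.0006])
LO=np.array([-2.53,-.77,.04,-1,.28,-3.11]);HI=np.array([2.53,2.02,2.7,4.14,2.66,3.11])
def ik(M,n=12,seed=0,x0=None):
    rng=np.random.default_rng(seed);S=[]
    f=lambda q:(lambda A:np.r_[A[:3,3]-M[:3,3],.2*(A[:3,:3]-M[:3,:3]).ravel()])(fk(q,K))
    for i in range(n):
        q0=rng.uniform(LO,HI) if x0 is None or i else np.clip(x0,LO+.01,HI-.01)
        o=least_squares(f,q0,bounds=(LO,HI),max_nfev=80)
        if np.abs(o.fun).max()<2e-4 and not any(np.allclose(o.x,s,atol=.02) for s in S):S.append(o.x)
    return S
def pose(g,z,x):
    z=np.array(z)/np.linalg.norm(z);x=np.array(x)-np.dot(x,z)*z;x/=np.linalg.norm(x)
    return T(np.c_[x,np.cross(z,x),z],np.array(g)-.047*z)
E
cat > plan.py <<'E'
from kin import *
up=np.array([0,0,1.]);b=np.array([.0388,-.9992,0])
for tau in(.2,.4,.6):
  for s in(1,-1):
    Mp=pose(np.array([.6272,.0394,.075])+.01*b,-np.cos(tau)*up-np.sin(tau)*b,s*(np.cos(tau)*b-np.sin(tau)*up))
    Q=ik(Mp)
    print("PLACE",tau,s,[np.round(q,2).tolist() for q in Q])
    for az in(20,35,50,70,90,-30):
        h=np.array([np.cos(np.radians(az)),np.sin(np.radians(az)),0])
        Mk=pose([.456,.3305,.065],np.cos(tau)*h-np.sin(tau)*up,s*(np.sin(tau)*h+np.cos(tau)*up))
        print("  pick",az,[np.round(q,2).tolist() for q in ik(Mk)])
E
python3 plan.py
```

```text
PLACE 0.2 1 [[-0.17, 0.73, 1.4, 0.22, 1.07, 2.82]]
  pick 20 [[0.65, 0.89, 2.45, 3.43, 1.57, -1.51]]
  pick 35 [[0.36, 0.91, 2.51, 2.9, 1.64, -1.64]]
  pick 50 [[0.11, 0.89, 2.47, 2.4, 1.53, -1.72]]
  pick 70 [[-0.06, 0.88, 2.28, 1.87, 1.37, -1.58]]
  pick 90 [[-0.08, 0.92, 2.0, 1.44, 1.39, -1.35]]
  pick -30 []
PLACE 0.2 -1 [[-0.17, 0.73, 1.4, 0.22, 1.07, -0.32]]
  pick 20 [[0.65, 0.89, 2.45, 3.43, 1.57, 1.63]]
  pick 35 [[0.36, 0.91, 2.51, 2.9, 1.64, 1.5]]
  pick 50 [[0.11, 0.89, 2.47, 2.4, 1.53, 1.42]]
  pick 70 [[-0.06, 0.88, 2.28, 1.87, 1.37, 1.56]]
  pick 90 [[-0.08, 0.92, 2.0, 1.44, 1.39, 1.79]]
  pick -30 []
PLACE 0.4 1 [[-0.26, 0.77, 1.38, 0.42, 1.15, 2.64]]
  pick 20 [[0.63, 0.7, 2.45, 3.42, 1.17, -1.57]]
  pick 35 [[0.38, 0.69, 2.51, 2.92, 1.23, -1.58]]
  pick 50 [[0.16, 0.69, 2.46, 2.43, 1.18, -1.58]]
  pick 70 [[-0.01, 0.72, 2.28, 1.85, 1.13, -1.43]]
  pick 90 [[-0.04, 0.79, 2.02, 1.39, 1.21, -1.22]]
  pick -30 []
PLACE 0.4 -1 [[-0.26, 0.77, 1.38, 0.42, 1.15, -0.5]]
  pick 20 [[0.63, 0.7, 2.45, 3.42, 1.17, 1.57]]
  pick 35 [[0.38, 0.69, 2.51, 2.92, 1.23, 1.56]]
  pick 50 [[0.16, 0.69, 2.46, 2.43, 1.18, 1.56]]
  pick 70 [[-0.01, 0.72, 2.28, 1.85, 1.13, 1.72]]
  pick 90 [[-0.04, 0.79, 2.02, 1.39, 1.21, 1.92]]
  pick -30 []
PLACE 0.6 1 [[-0.33, 0.83, 1.35, 0.58, 1.26, 2.5]]
  pick 20 [[0.6, 0.54, 2.39, 3.45, 0.77, -1.65]]
  pick 35 [[0.4, 0.53, 2.44, 2.9, 0.8, -1.52]]
  pick 50 [[0.22, 0.54, 2.4, 2.38, 0.82, -1.4]]
  pick 70 [[0.06, 0.59, 2.25, 1.76, 0.88, -1.2]]
  pick 90 [[0.02, 0.68, 2.02, 1.3, 1.03, -1.04]]
  pick -30 []
PLACE 0.6 -1 [[-0.33, 0.83, 1.35, 0.58, 1.26, -0.64]]
  pick 20 [[0.6, 0.54, 2.39, 3.45, 0.77, 1.49]]
  pick 35 [[0.4, 0.53, 2.44, 2.9, 0.8, 1.62]]
  pick 50 [[0.22, 0.54, 2.4, 2.38, 0.82, 1.74]]
  pick 70 [[0.06, 0.59, 2.25, 1.76, 0.88, 1.94]]
  pick 90 [[0.02, 0.68, 2.02, 1.3, 1.03, 2.1]]
  pick -30 []
```

```bash
cat > mv.py <<'E'
from kin import *
from h import st
def cur():
    s,R=st();return np.array(s["qpos"]),T(R,s["tool_pos"])
def path(M0,M1,N,q0=None,show=True):
    rv=Ro.from_matrix(M0[:3,:3].T@M1[:3,:3]).as_rotvec();dp=M1[:3,3]-M0[:3,3]
    print("N",N,"rot/row",np.round(np.linalg.norm(rv)/N,3),"mm/row",np.round(1e3*np.linalg.norm(dp)/N,1))
    rows=[];q=q0
    for i in range(N):
        R=M0[:3,:3]@Ro.from_rotvec(rv*i/N).as_matrix()
        rows.append((np.round(1e3*R.T@dp/N,1).tolist(),np.round(rv/N,3).tolist()))
        if q0 is not None:
            R2=M0[:3,:3]@Ro.from_rotvec(rv*(i+1)/N).as_matrix()
            S=ik(T(R2,M0[:3,3]+dp*(i+1)/N),1,x0=q)
            if not S:print("no ik at",i+1)
            else:
                if np.abs(S[0]-q).max()>.17:print("fast",i+1,np.round(S[0]-q,2))
                q=S[0]
    if q0 is not None:print("endq",np.round(q,2).tolist())
    if show:
        print("["+", ".join('{"offset": %s, "rotation": %s}'%(o,w) for o,w in rows)+"]")
    return q
up=np.array([0,0,1.]);b=np.array([.0388,-.9992,0])
def pick(g,tau,az,s=-1):
    a=np.radians(az);h=np.array([np.cos(a),np.sin(a),0])
    return pose(g,np.cos(tau)*h-np.sin(tau)*up,s*(np.sin(tau)*h+np.cos(tau)*up))
def place(g,tau,s=-1):
    return pose(g,-np.cos(tau)*up-np.sin(tau)*b,s*(np.cos(tau)*b-np.sin(tau)*up))
E
python3 - <<'E'
from mv import *
q,M=cur()
P=pick([.456,.3305,.065],.3,70)
W=P.copy();W[:3,3]=[.36,.14,.27]
q1=path(M,W,30,q)
pre=P.copy();pre[:3,3]-=.12*P[:3,2]
print(pre[:3,3]);q2=path(W,pre,8,q1,False)
E
```

```text
t 4.47 q [0.689, 0.52, 1.547, 0.827, 1.657, -0.726] p [0.1913, 0.4963, 0.301] F [-0.3, 0.8, -0.4] open 0.0919
R [[-0.528, 0.353, -0.772], [0.167, 0.935, 0.314], [0.833, 0.037, -0.552]]
N 30 rot/row 0.084 mm/row 13.2
no ik at 23
no ik at 24
no ik at 25
no ik at 26
no ik at 27
no ik at 28
no ik at 29
no ik at 30
endq [-0.07, -0.15, 2.36, 1.01, 1.02, -3.0]
[{"offset": [-5.8, -9.2, -7.5], "rotation": [-0.008, -0.055, -0.062]}, {"offset": [-5.6, -9.4, -7.3], "rotation": [-0.008, -0.055, -0.062]}, {"offset": [-5.4, -9.7, -7.0], "rotation": [-0.008, -0.055, -0.062]}, {"offset": [-5.2, -10.0, -6.8], "rotation": [-0.008, -0.055, -0.062]}, {"offset": [-4.9, -10.3, -6.6], "rotation": [-0.008, -0.055, -0.062]}, {"offset": [-4.7, -10.5, -6.4], "rotation": [-0.008, -0.055, -0.062]}, {"offset": [-4.4, -10.8, -6.3], "rotation": [-0.008, -0.055, -0.062]}, {"offset": [-4.0, -11.0, -6.1], "rotation": [-0.008, -0.055, -0.062]}, {"offset": [-3.7, -11.2, -6.0], "rotation": [-0.008, -0.055, -0.062]}, {"offset": [-3.3, -11.3, -5.9], "rotation": [-0.008, -0.055, -0.062]}, {"offset": [-2.9, -11.5, -5.8], "rot
[... 864 characters left out ...]
-0.055, -0.062]}, {"offset": [2.2, -11.1, -6.8], "rotation": [-0.008, -0.055, -0.062]}, {"offset": [2.5, -10.9, -7.0], "rotation": [-0.008, -0.055, -0.062]}, {"offset": [2.8, -10.7, -7.2], "rotation": [-0.008, -0.055, -0.062]}, {"offset": [3.0, -10.4, -7.5], "rotation": [-0.008, -0.055, -0.062]}, {"offset": [3.2, -10.2, -7.7], "rotation": [-0.008, -0.055, -0.062]}, {"offset": [3.4, -9.9, -8.0], "rotation": [-0.008, -0.055, -0.062]}, {"offset": [3.6, -9.6, -8.2], "rotation": [-0.008, -0.055, -0.062]}]
[0.4014337  0.18058032 0.11435187]
N 8 rot/row 0.0 mm/row 20.8
no ik at 1
no ik at 2
no ik at 3
no ik at 4
no ik at 5
no ik at 6
no ik at 7
no ik at 8
endq [-0.07, -0.15, 2.36, 1.01, 1.02, -3.0]
```

```bash
cat >> mv.py <<'E'
def jpath(q0,q1,N,n0=0,n1=None,M0=None):
    q0,q1=np.array(q0),np.array(q1);Ms=[fk(q0+(q1-q0)*i/N,K) for i in range(N+1)]
    rows=[];mx=[0,0]
    for i in range(N):
        D=np.linalg.inv(Ms[i])@Ms[i+1];w=Ro.from_matrix(D[:3,:3]).as_rotvec()
        mx=[max(mx[0],np.linalg.norm(w)),max(mx[1],1e3*np.linalg.norm(D[:3,3]))]
        rows.append((np.round(1e3*D[:3,3],1).tolist(),np.round(w,3).tolist()))
    print("max/row",np.round(mx,3),"dq/row",np.round(np.abs(q1-q0).max()/N,3))
    for i in range(0,N+1,max(1,N//6)):
        M=Ms[i];print(i,"tcp",np.round(M[:3,3],3),"tip",np.round(M[:3,3]+.066*M[:3,2],3),"wr",np.round(M[:3,3]-.25*M[:3,2],3))
    for a in range(0,N,12):print("["+", ".join('{"offset": %s, "rotation": %s}'%(o,w) for o,w in rows[a:a+12])+"]")
E
python3 - <<'E'
from mv import *
q,M=cur()
P=pick([.456,.3305,.065],.3,70)
print([np.round(x,2).tolist() for x in ik(P)])
pre=P.copy();pre[:3,3]-=.11*P[:3,2]
S=ik(pre);print([np.round(x,2).tolist() for x in S])
hi=pre.copy();hi[:3,3]+=[-.0,-.0,.12]
S=ik(hi);print([np.round(x,2).tolist() for x in S])
jpath(q,S[0],22)
E
```

```text
t 4.47 q [0.689, 0.52, 1.547, 0.827, 1.657, -0.726] p [0.1913, 0.4963, 0.301] F [-0.3, 0.8, -0.4] open 0.0919
R [[-0.528, 0.353, -0.772], [0.167, 0.935, 0.314], [0.833, 0.037, -0.552]]
[[-0.04, 0.8, 2.28, 1.87, 1.25, 1.63]]
[[-0.35, 0.68, 2.41, 1.56, 1.27, 1.62]]
[[-0.35, 0.31, 2.39, 1.44, 1.3, 2.03]]
max/row [ 0.187 18.028] dq/row 0.125
0 tcp [0.192 0.496 0.301] tip [0.141 0.517 0.264] wr [0.385 0.418 0.439]
3 tcp [0.236 0.466 0.293] tip [0.188 0.498 0.261] wr [0.417 0.346 0.416]
6 tcp [0.277 0.432 0.286] tip [0.235 0.474 0.257] wr [0.435 0.272 0.395]
9 tcp [0.314 0.394 0.278] tip [0.281 0.445 0.253] wr [0.439 0.2   0.374]
12 tcp [0.346 0.351 0.269] tip [0.324 0.409 0.247] wr [0.429 0.132 0.355]
15 tcp [0.372 0.305 0.259] tip [0.363 0.367 0.239] wr [0.408 0.07  0.338]
18 tcp [0.392 0.256 0.248] tip [0.396 0.319 0.229] wr [0.376 0.018 0.323]
21 tcp [0.403 0.206 0.236] tip [0.42  0.267 0.216] wr [ 0.337 -0.024  0.309]
[{"offset": [-11.6, -3.7, -13.3], "rotation": [-0.055, 0.026, 0.17]}, {"offset": [-11.7, -1.5, -13.6], "rotation": [-0.053, 0.033, 0.17]}, {"offset": [-11.3, 0.6, -14.0]
[... 603 characters left out ...]
"rotation": [0.013, 0.066, 0.171]}]
[{"offset": [4.1, 8.7, -15.2], "rotation": [0.021, 0.064, 0.171]}, {"offset": [5.8, 7.8, -15.2], "rotation": [0.029, 0.061, 0.171]}, {"offset": [7.2, 6.6, -15.1], "rotation": [0.037, 0.057, 0.171]}, {"offset": [8.4, 5.2, -14.9], "rotation": [0.044, 0.052, 0.172]}, {"offset": [9.4, 3.7, -14.8], "rotation": [0.05, 0.046, 0.172]}, {"offset": [10.0, 2.0, -14.6], "rotation": [0.056, 0.04, 0.172]}, {"offset": [10.4, 0.2, -14.4], "rotation": [0.06, 0.032, 0.173]}, {"offset": [10.5, -1.5, -14.1], "rotation": [0.064, 0.024, 0.173]}, {"offset": [10.2, -3.3, -13.8], "rotation": [0.066, 0.016, 0.173]}, {"offset": [9.7, -5.0, -13.5], "rotation": [0.068, 0.007, 0.174]}]
```

Run:
```python
from mv import *
q,M=cur()
P=pick([.456,.3305,.065],.3,70)
pre=P.copy();pre[:3,3]-=.11*P[:3,2]
hi=pre.copy();hi[:3,3]+=[-.0,-.0,.12]
jpath(q,ik(hi)[0],36)
```

```text
t 4.47 q [0.689, 0.52, 1.547, 0.827, 1.657, -0.726] p [0.1913, 0.4963, 0.301] F [-0.3, 0.8, -0.4] open 0.0919
R [[-0.528, 0.353, -0.772], [0.167, 0.935, 0.314], [0.833, 0.037, -0.552]]
max/row [ 0.114 11.021] dq/row 0.077
0 tcp [0.192 0.496 0.301] tip [0.141 0.517 0.264] wr [0.385 0.418 0.439]
6 tcp [0.245 0.459 0.292] tip [0.198 0.493 0.26 ] wr [0.422 0.329 0.411]
12 tcp [0.294 0.416 0.283] tip [0.256 0.462 0.255] wr [0.439 0.24  0.385]
18 tcp [0.336 0.366 0.272] tip [0.31  0.422 0.249] wr [0.434 0.154 0.361]
24 tcp [0.37  0.31  0.261] tip [0.359 0.372 0.24 ] wr [0.411 0.077 0.34 ]
30 tcp [0.393 0.251 0.247] tip [0.399 0.314 0.227] wr [0.372 0.013 0.321]
36 tcp [0.405 0.19  0.231] tip [0.426 0.249 0.212] wr [ 0.323 -0.035  0.305]
[{"offset": [-7.1, -2.2, -8.1], "rotation": [-0.034, 0.015, 0.104]}, {"offset": [-7.2, -1.4, -8.3], "rotation": [-0.033, 0.018, 0.104]}, {"offset": [-7.1, -0.6, -8.4], "rotation": [-0.032, 0.02, 0.104]}, {"offset": [-7.0, 0.2, -8.5], "rotation": [-0.031, 0.022, 0.104]}, {"offset": [-6.7, 1.0, -8.6], "rotation": [-0.029, 0.025, 0.104]}, {"offset": [-6.4, 1.7
[... 1316 characters left out ...]
2.9, -9.1], "rotation": [0.027, 0.032, 0.105]}, {"offset": [5.7, 2.3, -9.0], "rotation": [0.029, 0.029, 0.105]}, {"offset": [6.0, 1.7, -9.0], "rotation": [0.032, 0.027, 0.105]}, {"offset": [6.2, 1.0, -8.9], "rotation": [0.034, 0.025, 0.105]}, {"offset": [6.4, 0.4, -8.8], "rotation": [0.036, 0.022, 0.105]}, {"offset": [6.4, -0.3, -8.7], "rotation": [0.037, 0.019, 0.105]}, {"offset": [6.4, -1.0, -8.6], "rotation": [0.039, 0.016, 0.106]}, {"offset": [6.4, -1.6, -8.5], "rotation": [0.04, 0.013, 0.106]}, {"offset": [6.2, -2.3, -8.4], "rotation": [0.04, 0.01, 0.106]}, {"offset": [6.0, -2.9, -8.3], "rotation": [0.041, 0.007, 0.106]}, {"offset": [5.8, -3.5, -8.2], "rotation": [0.041, 0.003, 0.106]}]
```

Emit:
{"fn": "apply_moves", "kwargs": {
  "motion": [
    {"offset": [-7,-2,-8],"rotation": [-0.034,0.015,0.104]},
    {"offset": [-7,-1.5,-8],"rotation": [-0.033,0.018,0.104]},
    {"offset": [-7,-0.5,-8.5],"rotation": [-0.032,0.02,0.104]},
    {"offset": [-7,0,-8.5],"rotation": [-0.031,0.022,0.104]},
    {"offset": [-6.5,1,-8.5],"rotation": [-0.029,0.025,0.104]},
    {"offset": [-6.5,1.5,-8.5],"rotation": [-0.028,0.027,0.104]},
    {"offset": [-6,2.5,-9],"rotation": [-0.026,0.029,0.104]},
    {"offset": [-5.5,3,-9],"rotation": [-0.024,0.031,0.104]},
    {"offset": [-5,3.5,-9],"rotation": [-0.022,0.033,0.104]},
    {"offset": [-4.5,4,-9],"rotation": [-0.019,0.035,0.104]},
    {"offset": [-4,4.5,-9],"rotation": [-0.017,0.036,0.104]},
    {"offset": [-3.5,5,-9],"rotation": [-0.014,0.037,0.104]}
  ]
}}

```text
time: 5.47
tool_pos: [0.2982, 0.4103, 0.2772]
tool_rot: [-2.057, -0.497, 0.909]
contact_force: [-0.0, 0.3, 0.1]
opening: 0.0917
```

Emit:
{"fn": "apply_moves", "kwargs": {
  "motion": [
    {"offset": [-2.5,5.5,-9],"rotation": [-0.011,0.039,0.104]},
    {"offset": [-2,5.5,-9.5],"rotation": [-0.008,0.039,0.104]},
    {"offset": [-1.5,5.5,-9.5],"rotation": [-0.005,0.04,0.104]},
    {"offset": [-0.5,6,-9.5],"rotation": [-0.002,0.041,0.104]},
    {"offset": [0,6,-9.5],"rotation": [0.001,0.041,0.104]},
    {"offset": [1,6,-9.5],"rotation": [0.004,0.041,0.104]},
    {"offset": [1.5,5.5,-9.5],"rotation": [0.007,0.04,0.104]},
    {"offset": [2,5.5,-9.5],"rotation": [0.01,0.04,0.104]},
    {"offset": [3,5,-9.5],"rotation": [0.013,0.039,0.104]},
    {"offset": [3.5,5,-9.5],"rotation": [0.016,0.038,0.104]},
    {"offset": [4,4.5,-9],"rotation": [0.019,0.037,0.105]},
    {"offset": [4.5,4,-9],"rotation": [0.022,0.035,0.105]}
  ]
}}

```text
time: 6.47
tool_pos: [0.3725, 0.2922, 0.2546]
tool_rot: [-1.985, 0.514, -0.104]
contact_force: [0.1, -0.2, -0.3]
opening: 0.0916
```

Run:
```python
from mv import *
q,M=cur()
F=fk(q,K);print("model err",np.round(1e3*(F[:3,3]-M[:3,3]),1),np.abs(F-M)[:3,:3].max())
P=pick([.456,.3305,.065],.3,70)
pre=P.copy();pre[:3,3]-=.11*P[:3,2]
hi=pre.copy();hi[:3,3]+=[-.0,-.0,.12]
q1=ik(hi)[0]
jpath(q,q1,14)
```

```text
t 6.47 q [-0.049, 0.44, 2.092, 1.237, 1.366, 1.168] p [0.3725, 0.2922, 0.2546] F [0.1, -0.2, -0.3] open 0.0916
R [[0.866, -0.489, -0.101], [-0.091, -0.353, 0.931], [-0.491, -0.797, -0.35]]
model err [ 28.1  -2.5 -22.8] 1.27675647831893e-15
max/row [0.089 7.508] dq/row 0.061
0 tcp [0.401 0.29  0.232] tip [0.394 0.351 0.209] wr [0.426 0.057 0.319]
2 tcp [0.403 0.275 0.232] tip [0.4   0.337 0.21 ] wr [0.413 0.04  0.317]
4 tcp [0.405 0.26  0.233] tip [0.406 0.323 0.211] wr [0.4   0.024 0.315]
6 tcp [0.406 0.246 0.233] tip [0.411 0.308 0.212] wr [0.386 0.01  0.313]
8 tcp [0.407 0.231 0.233] tip [0.416 0.293 0.212] wr [ 0.371 -0.003  0.311]
10 tcp [0.407 0.217 0.233] tip [0.42  0.279 0.213] wr [ 0.355 -0.015  0.309]
12 tcp [0.406 0.203 0.232] tip [0.424 0.264 0.212] wr [ 0.339 -0.026  0.307]
14 tcp [0.405 0.19  0.231] tip [0.426 0.249 0.212] wr [ 0.323 -0.035  0.305]
[{"offset": [1.6, 1.7, -7.1], "rotation": [0.022, 0.022, 0.083]}, {"offset": [1.8, 1.5, -7.1], "rotation": [0.023, 0.02, 0.083]}, {"offset": [2.0, 1.3, -7.0], "rotation": [0.025, 0.019, 0.083]}, {"offset": [2.1, 1.1, -7.0], "rotation": [0.026, 0.017, 0.083]}, {"offset": [2.2, 0.9, -6.9], "rotation": [0.027, 0.016, 0.083]}, {"offset": [2.4, 0.7, -6.8], "rotation": [0.028, 0.014, 0.083]}, {"offset": [2.4, 0.4, -6.8], "rotation": [0.029, 0.012, 0.083]}, {"offset": [2.5, 0.2, -6.7], "rotation": [0.029, 0.011, 0.083]}, {"offset": [2.6, -0.1, -6.6], "rotation": [0.03, 0.009, 0.083]}, {"offset": [2.6, -0.3, -6.6], "rotation": [0.031, 0.007, 0.083]}, {"offset": [2.6, -0.5, -6.5], "rotation": [0.031, 0.005, 0.083]}, {"offset": [2.6, -0.8, -6.4], "rotation": [0.031, 0.003, 0.083]}]
[{"offset": [2.6, -1.0, -6.3], "rotation": [0.032, 0.001, 0.083]}, {"offset": [2.5, -1.3, -6.3], "rotation": [0.032, -0.001, 0.083]}]
```

```bash
cat > refit.py <<'E'
import kin,pickle,os
from kin import *
from cell import observe
DB="db.pkl";X=pickle.load(open(DB,"rb")) if os.path.exists(DB) else [(q,p) for q,p,e in D]
s=observe();X.append((list(s["qpos"]),list(s["tool_pos"])));pickle.dump(X,open(DB,"wb"))
k0=np.array([.2,.41,.37,.25,.0755,0,0,0,0,0])
w=np.array([.02,.02,.02,.02,.02,.1,.1,.1,.1,.1])*.1
f=lambda k:np.concatenate([fk(q,k)[:3,3]-p for q,p in X]+[w*(k-k0)])
o=least_squares(f,k0);print(np.round(o.x,4),np.round(1e3*f(o.x)[:-10].reshape(-1,3),1).tolist())
pickle.dump(o.x,open("K.pkl","wb"))
E
python3 refit.py
cat >> kin.py <<'E'
import pickle,os
if os.path.exists("K.pkl"):K=pickle.load(open("K.pkl","rb"))
E
python3 - <<'E'
from mv import *
q,M=cur()
P=pick([.456,.3305,.065],.3,70)
pre=P.copy();pre[:3,3]-=.11*P[:3,2]
hi=pre.copy();hi[:3,3]+=[-.0,-.0,.12]
for m in(hi,pre,P): print([np.round(x,2).tolist() for x in ik(m)])
q1=ik(hi)[0]
jpath(q,q1,12)
E
```

```text
[ 2.200e-01  5.098e-01  3.792e-01  2.526e-01  7.600e-02 -1.900e-03
  4.660e-02  2.000e-04 -1.000e-03  2.000e-04] [[-0.3, 0.3, -0.3], [0.2, 0.0, 0.3], [-0.2, -0.1, 0.1], [-0.0, 0.1, -0.1], [-0.0, -0.3, -0.0]]
t 6.47 q [-0.049, 0.44, 2.092, 1.237, 1.366, 1.168] p [0.3725, 0.2922, 0.2546] F [0.1, -0.2, -0.3] open 0.0916
R [[0.866, -0.489, -0.101], [-0.091, -0.353, 0.931], [-0.491, -0.797, -0.35]]
[[-0.35, 0.46, 2.32, 1.46, 1.29, 1.95]]
[[-0.35, 0.83, 2.34, 1.58, 1.27, 1.54]]
[[-0.04, 0.91, 2.23, 1.88, 1.27, 1.58]]
max/row [0.104 9.203] dq/row 0.065
0 tcp [0.372 0.292 0.255] tip [0.366 0.353 0.231] wr [0.398 0.059 0.342]
2 tcp [0.38  0.276 0.251] tip [0.378 0.338 0.229] wr [0.388 0.04  0.335]
4 tcp [0.387 0.259 0.247] tip [0.389 0.321 0.226] wr [0.377 0.023 0.328]
6 tcp [0.392 0.242 0.243] tip [0.4   0.304 0.222] wr [0.364 0.006 0.321]
8 tcp [0.397 0.225 0.239] tip [0.41  0.286 0.219] wr [ 0.351 -0.009  0.315]
10 tcp [0.402 0.207 0.235] tip [0.418 0.268 0.216] wr [ 0.337 -0.023  0.31 ]
12 tcp [0.405 0.19  0.231] tip [0.426 0.249 0.212] wr [ 0.323 -0.035  0.305]
[{"offset": [5.0, 2.5, -7.2], "rotation": [0.026, 0.024, 0.097]}, {"offset": [5.2, 2.0, -7.3], "rotation": [0.028, 0.023, 0.097]}, {"offset": [5.4, 1.4, -7.3], "rotation": [0.03, 0.021, 0.097]}, {"offset": [5.6, 0.8, -7.3], "rotation": [0.031, 0.019, 0.097]}, {"offset": [5.6, 0.2, -7.3], "rotation": [0.032, 0.017, 0.097]}, {"offset": [5.6, -0.4, -7.2], "rotation": [0.034, 0.015, 0.097]}, {"offset": [5.6, -1.0, -7.2], "rotation": [0.034, 0.012, 0.097]}, {"offset": [5.5, -1.6, -7.2], "rotation": [0.035, 0.01, 0.097]}, {"offset": [5.4, -2.2, -7.2], "rotation": [0.036, 0.008, 0.097]}, {"offset": [5.1, -2.7, -7.1], "rotation": [0.036, 0.005, 0.097]}, {"offset": [4.9, -3.2, -7.1], "rotation": [0.037, 0.003, 0.097]}, {"offset": [4.6, -3.7, -7.0], "rotation": [0.037, 0.0, 0.097]}]
```

Emit:
{"fn": "apply_moves", "kwargs": {
  "motion": [
    {"offset": [5,2.5,-7],"rotation": [0.026,0.024,0.097]},
    {"offset": [5,2,-7.5],"rotation": [0.028,0.023,0.097]},
    {"offset": [5.5,1.5,-7.5],"rotation": [0.03,0.021,0.097]},
    {"offset": [5.5,1,-7.5],"rotation": [0.031,0.019,0.097]},
    {"offset": [5.5,0,-7.5],"rotation": [0.032,0.017,0.097]},
    {"offset": [5.5,-0.5,-7],"rotation": [0.034,0.015,0.097]},
    {"offset": [5.5,-1,-7],"rotation": [0.034,0.012,0.097]},
    {"offset": [5.5,-1.5,-7],"rotation": [0.035,0.01,0.097]},
    {"offset": [5.5,-2,-7],"rotation": [0.036,0.008,0.097]},
    {"offset": [5,-2.5,-7],"rotation": [0.036,0.005,0.097]},
    {"offset": [5,-3,-7],"rotation": [0.037,0.003,0.097]},
    {"offset": [4.5,-3.5,-7],"rotation": [0.037,0,0.097]}
  ]
}}

```text
time: 7.47
tool_pos: [0.4065, 0.1827, 0.2304]
tool_rot: [3.017, 1.255, -2.081]
contact_force: [-0.0, 0.0, 0.1]
opening: 0.0919
```

```bash
python3 refit.py
python3 - <<'E'
from mv import *
q,M=cur()
F=fk(q,K);print("model err",np.round(1e3*(F[:3,3]-M[:3,3]),1))
P=pick([.456,.3305,.065],.3,70)
pre=P.copy();pre[:3,3]-=.11*P[:3,2]
path(M,pre,8,q)
E
```

```text
[ 2.202e-01  5.095e-01  3.796e-01  2.524e-01  7.610e-02 -1.700e-03
  4.650e-02  4.000e-04 -5.000e-04  1.000e-04] [[-0.3, 0.3, -0.3], [0.3, 0.0, 0.4], [-0.2, -0.1, 0.1], [0.0, 0.1, -0.0], [-0.0, -0.1, -0.0], [-0.1, -0.2, -0.0]]
t 7.47 q [-0.368, 0.447, 2.33, 1.466, 1.275, 1.994] p [0.4065, 0.1827, 0.2304] F [-0.0, 0.0, 0.1] open 0.0919
R [[-0.152, -0.923, 0.353], [-0.271, 0.382, 0.884], [-0.951, 0.038, -0.308]]
model err [-0.1 -0.2 -0. ]
N 8 rot/row 0.007 mm/row 14.9
endq [-0.35, 0.83, 2.35, 1.58, 1.27, 1.54]
[{"offset": [13.9, -0.0, 5.3], "rotation": [-0.004, -0.002, -0.006]}, {"offset": [14.0, 0.0, 5.2], "rotation": [-0.004, -0.002, -0.006]}, {"offset": [14.0, 0.1, 5.2], "rotation": [-0.004, -0.002, -0.006]}, {"offset": [14.0, 0.2, 5.2], "rotation": [-0.004, -0.002, -0.006]}, {"offset": [14.0, 0.2, 5.2], "rotation": [-0.004, -0.002, -0.006]}, {"offset": [14.0, 0.3, 5.2], "rotation": [-0.004, -0.002, -0.006]}, {"offset": [14.0, 0.4, 5.1], "rotation": [-0.004, -0.002, -0.006]}, {"offset": [14.0, 0.4, 5.1], "rotation": [-0.004, -0.002, -0.006]}]
```

Emit:
{"fn": "apply_moves", "kwargs": {
  "motion": [
    {"offset": [14,0,5],"rotation": [-0.004,-0.002,-0.006]},
    {"offset": [14,0,5],"rotation": [-0.004,-0.002,-0.006]},
    {"offset": [14,0,5],"rotation": [-0.004,-0.002,-0.006]},
    {"offset": [14,0,5],"rotation": [-0.004,-0.002,-0.006]},
    {"offset": [14,0,5],"rotation": [-0.004,-0.002,-0.006]},
    {"offset": [14,0.5,5],"rotation": [-0.004,-0.002,-0.006]},
    {"offset": [14,0.5,5],"rotation": [-0.004,-0.002,-0.006]},
    {"offset": [14,0.5,5],"rotation": [-0.004,-0.002,-0.006]},
    {"offset": [0,0,0],"rotation": [0,0,0]}
  ]
}}

```text
time: 8.22
tool_pos: [0.4085, 0.1847, 0.1064]
tool_rot: [-3.114, 1.271, -1.898]
contact_force: [0.3, -0.6, -0.2]
opening: 0.0918
```

Run:
```python
from mv import *
from cell import *
import cv2
q,M=cur()
for n in("top","side"):
    p=read_camera(n);cv2.imwrite(f"pics/{n}1.png",p["img"][:,:,::-1])
P=pick([.456,.3305,.065],.3,70)
path(M,P,9,q)
```

```text
t 8.22 q [-0.363, 0.846, 2.334, 1.576, 1.271, 1.522] p [0.4085, 0.1847, 0.1064] F [0.3, -0.6, -0.2] open 0.0918
R [[-0.095, -0.938, 0.333], [-0.28, 0.346, 0.895], [-0.955, -0.008, -0.295]]
N 9 rot/row 0.001 mm/row 12.4
endq [-0.04, 0.91, 2.23, 1.88, 1.27, 1.58]
[{"offset": [-0.6, 0.7, 12.4], "rotation": [-0.001, 0.0, 0.001]}, {"offset": [-0.6, 0.7, 12.4], "rotation": [-0.001, 0.0, 0.001]}, {"offset": [-0.6, 0.6, 12.4], "rotation": [-0.001, 0.0, 0.001]}, {"offset": [-0.6, 0.6, 12.4], "rotation": [-0.001, 0.0, 0.001]}, {"offset": [-0.6, 0.6, 12.4], "rotation": [-0.001, 0.0, 0.001]}, {"offset": [-0.6, 0.6, 12.4], "rotation": [-0.001, 0.0, 0.001]}, {"offset": [-0.6, 0.6, 12.4], "rotation": [-0.001, 0.0, 0.001]}, {"offset": [-0.6, 0.6, 12.4], "rotation": [-0.001, 0.0, 0.001]}, {"offset": [-0.6, 0.6, 12.4], "rotation": [-0.001, 0.0, 0.001]}]
```

View pics/top1.png

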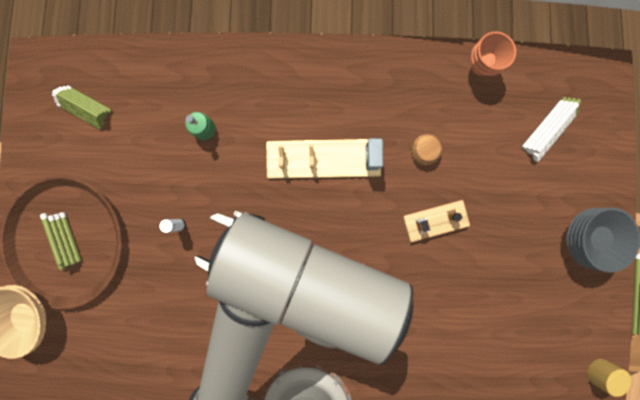

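View pics/side1.png

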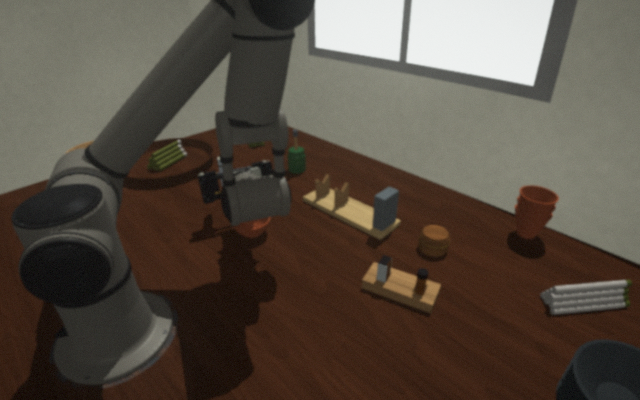

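Emit:
{"fn": "apply_moves", "kwargs": {
  "motion": [
    {"offset": [-1,0.6,12.4],"rotation": [0,0,0]},
    {"offset": [-1,0.6,12.4],"rotation": [0,0,0]},
    {"offset": [-1,0.6,12.4],"rotation": [0,0,0]},
    {"offset": [-0.5,0.6,12.4],"rotation": [0,0,0]},
    {"offset": [-0.5,0.6,12.4],"rotation": [0,0,0]},
    {"offset": [-0.5,0.6,12.4],"rotation": [0,0,0]},
    {"offset": [-0.5,0.6,12],"rotation": [0,0,0]},
    {"offset": [0,0.6,10],"rotation": [0,0,0]},
    {"offset": [0,0,5],"rotation": [0,0,0]},
    {"offset": [0,0,0],"rotation": [0,0,0]}
  ]
}}

```text
time: 9.15
tool_pos: [0.4429, 0.2822, 0.0948]
tool_rot: [-3.064, 1.28, -1.854]
contact_force: [0.2, -0.3, 0.3]
opening: 0.0919
```

Run:
```python
from mv import *
from cell import *
import cv2
q,M=cur()
p=read_camera("top");cv2.imwrite("pics/top2.png",cv2.resize(p["img"][190:270,140:260,::-1],None,fx=6,fy=6))
P=pick([.456,.3305,.065],.3,70)
path(M,P,2,q)
```

```text
t 9.15 q [-0.057, 0.874, 2.238, 1.87, 1.272, 1.577] p [0.4429, 0.2822, 0.0948] F [0.2, -0.3, 0.3] open 0.0919
R [[-0.08, -0.936, 0.342], [-0.275, 0.35, 0.895], [-0.958, -0.022, -0.286]]
N 2 rot/row 0.013 mm/row 8.6
endq [-0.04, 0.91, 2.23, 1.88, 1.27, 1.58]
[{"offset": [6.9, 2.3, 4.6], "rotation": [-0.007, 0.005, 0.009]}, {"offset": [6.9, 2.2, 4.7], "rotation": [-0.007, 0.005, 0.009]}]
```

View pics/top2.png

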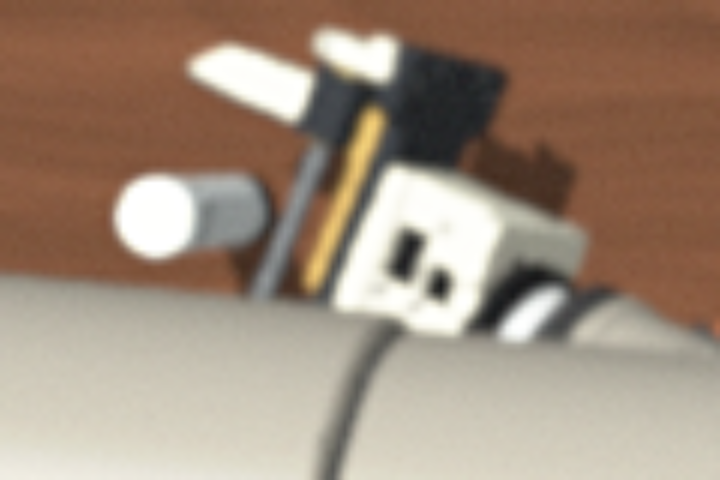

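Emit:
{"fn": "apply_moves", "kwargs": {
  "motion": [
    {"offset": [7,2,5],"rotation": [-0.007,0.005,0.009]},
    {"offset": [7,2,5],"rotation": [-0.007,0.005,0.009]},
    {"offset": [0,0,0],"rotation": [0,0,0]}
  ]
}}

```text
time: 9.45
tool_pos: [0.4415, 0.2878, 0.0786]
tool_rot: [-3.139, 1.27, -1.918]
contact_force: [-0.2, -0.1, -0.6]
opening: 0.0921
```

Run:
```python
from mv import *
q,M=cur()
P=pick([.456,.3305,.065],.3,70)
print("torch in tool",np.round(1e3*M[:3,:3].T@(np.array([.456,.3305,.065])-M[:3,3]),1))
path(M,P,1,q)
```

```text
t 9.45 q [-0.043, 0.911, 2.225, 1.877, 1.269, 1.576] p [0.4415, 0.2878, 0.0786] F [-0.2, -0.1, -0.6] open 0.0921
R [[-0.101, -0.939, 0.328], [-0.278, 0.343, 0.897], [-0.955, -0.001, -0.296]]
torch in tool [-0.3  1.1 47.1]
N 1 rot/row 0.002 mm/row 1.0
endq [-0.04, 0.91, 2.23, 1.88, 1.27, 1.58]
[{"offset": [-0.3, 1.0, 0.1], "rotation": [-0.002, -0.0, 0.0]}]
```

Emit:
{"fn": "apply_moves", "kwargs": {
  "motion": [
    {"offset": [0,1,0],"rotation": [0,0,0]},
    {"offset": [0,0,0],"rotation": [0,0,0]},
    {"offset": [0,0,0],"rotation": [0,0,0]},
    {"offset": [0,0,0],"rotation": [0,0,0]},
    {"offset": [0,0,0],"rotation": [0,0,0]},
    {"offset": [0,0,0],"rotation": [0,0,0]},
    {"offset": [0,0,0],"rotation": [0,0,0]},
    {"offset": [0,0,0],"rotation": [0,0,0]}
  ],
  "grip": 1,
  "grip_force": 30
}}

```text
time: 10.12
tool_pos: [0.4405, 0.287, 0.0778]
tool_rot: [3.136, 1.27, -1.929]
contact_force: [0.0, 0.1, -0.7]
opening: 0.0432
```

Run:
```python
from mv import *
q,M=cur()
Pl=place(np.array([.6272,.0394,.075])+.01*b,.3)
hi=Pl.copy();hi[2,3]+=.11
L=M.copy();L[2,3]+=.14
ql=ik(L,1,x0=q)[0];print("lift q",np.round(ql,2),"place",[np.round(x,2).tolist() for x in ik(Pl)])
qh=ik(hi)[0];print("hi",np.round(qh,2))
path(M,L,7,q)
jpath(ql,qh,36)
```

```text
t 10.12 q [-0.044, 0.913, 2.228, 1.879, 1.27, 1.573] p [0.4405, 0.287, 0.0778] F [0.0, 0.1, -0.7] open 0.0432
R [[-0.104, -0.938, 0.33], [-0.278, 0.346, 0.896], [-0.955, 0.002, -0.296]]
lift q [-0.04  0.52  2.23  1.74  1.18  1.98] place [[-0.21, 0.72, 1.42, 0.33, 1.1, -0.41]]
hi [-0.21  0.6   1.31  0.3   1.32 -0.34]
N 7 rot/row 0.0 mm/row 20.0
endq [-0.04, 0.52, 2.23, 1.74, 1.18, 1.98]
[{"offset": [-19.1, 0.0, -5.9], "rotation": [0.0, 0.0, 0.0]}, {"offset": [-19.1, 0.0, -5.9], "rotation": [0.0, 0.0, 0.0]}, {"offset": [-19.1, 0.0, -5.9], "rotation": [0.0, 0.0, 0.0]}, {"offset": [-19.1, 0.0, -5.9], "rotation": [0.0, 0.0, 0.0]}, {"offset": [-19.1, 0.0, -5.9], "rotation": [0.0, 0.0, 0.0]}, {"offset": [-19.1, 0.0, -5.9], "rotation": [0.0, 0.0, 0.0]}, {"offset": [-19.1, 0.0, -5.9], "rotation": [0.0, 0.0, 0.0]}]
max/row [ 0.103 15.757] dq/row 0.064
0 tcp [0.441 0.287 0.218] tip [0.462 0.346 0.198] wr [0.358 0.063 0.292]
6 tcp [0.464 0.278 0.22 ] tip [0.477 0.339 0.197] wr [0.416 0.049 0.306]
12 tcp [0.488 0.255 0.216] tip [0.493 0.314 0.187] wr [0.469 0.032 0.328]
18 tcp [0.517 0.216 0.21 ]
[... 2036 characters left out ...]
.087]}, {"offset": [-1.5, 10.0, -7.8], "rotation": [-0.025, -0.027, -0.086]}, {"offset": [-2.6, 10.1, -8.0], "rotation": [-0.024, -0.029, -0.085]}, {"offset": [-3.8, 10.1, -8.1], "rotation": [-0.022, -0.031, -0.084]}, {"offset": [-4.9, 10.0, -8.3], "rotation": [-0.021, -0.032, -0.083]}, {"offset": [-6.0, 9.8, -8.4], "rotation": [-0.019, -0.034, -0.082]}, {"offset": [-7.2, 9.4, -8.4], "rotation": [-0.017, -0.036, -0.081]}, {"offset": [-8.3, 8.9, -8.5], "rotation": [-0.015, -0.037, -0.08]}, {"offset": [-9.3, 8.3, -8.5], "rotation": [-0.013, -0.038, -0.079]}, {"offset": [-10.4, 7.6, -8.6], "rotation": [-0.01, -0.04, -0.078]}, {"offset": [-11.3, 6.8, -8.6], "rotation": [-0.008, -0.041, -0.077]}]
```

Emit:
{"fn": "apply_moves", "kwargs": {
  "motion": [
    {"offset": [0,0,0],"rotation": [0,0,0]},
    {"offset": [0,0,0],"rotation": [0,0,0]},
    {"offset": [0,0,0],"rotation": [0,0,0]},
    {"offset": [0,0,0],"rotation": [0,0,0]},
    {"offset": [0,0,0],"rotation": [0,0,0]},
    {"offset": [0,0,0],"rotation": [0,0,0]}
  ]
}}

```text
time: 10.62
tool_pos: [0.4405, 0.287, 0.0779]
tool_rot: [3.137, 1.27, -1.928]
contact_force: [0.0, 0.0, -0.4]
opening: 0.0274
```

```bash
python3 -c "
from mv import *
cur()"
```

```text
t 10.62 q [-0.044, 0.913, 2.228, 1.879, 1.27, 1.573] p [0.4405, 0.287, 0.0779] F [0.0, 0.0, -0.4] open 0.0274
R [[-0.104, -0.938, 0.329], [-0.278, 0.345, 0.896], [-0.955, 0.001, -0.297]]
```

Gripped at 27.4 mm (torch 28). Lift.

Emit:
{"fn": "apply_moves", "kwargs": {
  "motion": [
    {"offset": [-10,0,-3],"rotation": [0,0,0]},
    {"offset": [-19,0,-6],"rotation": [0,0,0]},
    {"offset": [-19,0,-6],"rotation": [0,0,0]},
    {"offset": [-19,0,-6],"rotation": [0,0,0]},
    {"offset": [-19,0,-6],"rotation": [0,0,0]},
    {"offset": [-19,0,-6],"rotation": [0,0,0]},
    {"offset": [-19,0,-6],"rotation": [0,0,0]},
    {"offset": [-10,0,-3],"rotation": [0,0,0]},
    {"offset": [0,0,0],"rotation": [0,0,0]}
  ]
}}

```text
time: 11.37
tool_pos: [0.4397, 0.2866, 0.2215]
tool_rot: [3.116, 1.263, -1.948]
contact_force: [0.1, 0.0, -1.4]
opening: 0.0273
```

Run:
```python
from mv import *
from cell import *
import cv2
q,M=cur()
ims=[]
for n,(x,y,w,h) in(("top",(130,150,160,110)),("side",(180,90,160,110))):
    p=read_camera(n);ims.append(cv2.resize(p["img"][y:y+h,x:x+w,::-1],None,fx=4,fy=4))
cv2.imwrite("pics/l.png",cv2.resize(np.hstack(ims),(800,275)))
Pl=place(np.array([.6272,.0394,.075])+.01*b,.3)
hi=Pl.copy();hi[2,3]+=.11
jpath(q,ik(hi)[0],36)
```

```text
t 11.37 q [-0.045, 0.509, 2.226, 1.728, 1.169, 2.001] p [0.4397, 0.2866, 0.2215] F [0.1, 0.0, -1.4] open 0.0273
R [[-0.111, -0.938, 0.327], [-0.281, 0.346, 0.895], [-0.953, 0.008, -0.302]]
max/row [ 0.103 15.588] dq/row 0.065
0 tcp [0.44  0.286 0.221] tip [0.461 0.345 0.201] wr [0.358 0.063 0.297]
6 tcp [0.464 0.277 0.223] tip [0.476 0.338 0.2  ] wr [0.415 0.048 0.311]
12 tcp [0.489 0.253 0.219] tip [0.494 0.312 0.189] wr [0.469 0.031 0.332]
18 tcp [0.517 0.214 0.213] tip [0.517 0.268 0.174] wr [0.518 0.012 0.359]
24 tcp [0.551 0.161 0.209] tip [0.548 0.206 0.161] wr [ 0.562 -0.01   0.391]
30 tcp [0.589 0.094 0.213] tip [0.586 0.127 0.156] wr [ 0.6   -0.034  0.428]
36 tcp [0.628 0.016 0.23 ] tip [0.627 0.035 0.167] wr [ 0.631 -0.058  0.469]
[{"offset": [-1.0, -3.9, 0.6], "rotation": [-0.024, 0.004, -0.1]}, {"offset": [-0.3, -4.1, 0.2], "rotation": [-0.024, 0.004, -0.1]}, {"offset": [0.4, -4.1, -0.2], "rotation": [-0.024, 0.003, -0.1]}, {"offset": [1.2, -4.1, -0.6], "rotation": [-0.024, 0.002, -0.1]}, {"offset": [1.9, -3.9, -1.0], "rotation": [-0.024, 0.002, -0.1]}, {"offset": [2.6, -
[... 1405 characters left out ...]
0.087]}, {"offset": [-1.5, 10.0, -7.7], "rotation": [-0.024, -0.027, -0.086]}, {"offset": [-2.6, 10.1, -7.8], "rotation": [-0.023, -0.029, -0.085]}, {"offset": [-3.8, 10.1, -7.9], "rotation": [-0.022, -0.03, -0.085]}, {"offset": [-4.9, 10.0, -8.0], "rotation": [-0.02, -0.032, -0.084]}, {"offset": [-6.0, 9.8, -8.1], "rotation": [-0.018, -0.034, -0.083]}, {"offset": [-7.2, 9.4, -8.2], "rotation": [-0.016, -0.035, -0.082]}, {"offset": [-8.3, 8.9, -8.3], "rotation": [-0.014, -0.037, -0.081]}, {"offset": [-9.3, 8.3, -8.3], "rotation": [-0.012, -0.038, -0.079]}, {"offset": [-10.3, 7.6, -8.3], "rotation": [-0.01, -0.039, -0.078]}, {"offset": [-11.3, 6.8, -8.3], "rotation": [-0.007, -0.04, -0.077]}]
```

View pics/l.png

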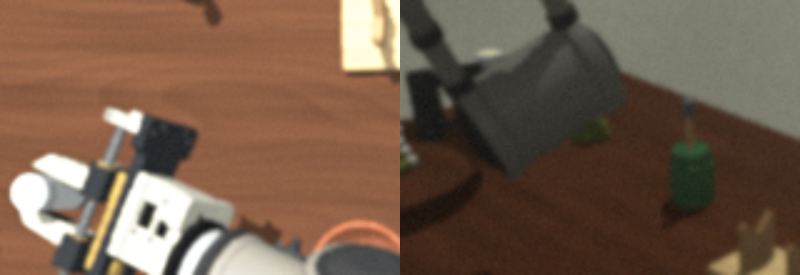

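Emit:
{"fn": "apply_moves", "kwargs": {
  "motion": [
    {"offset": [-1,-4,0.5],"rotation": [-0.024,0.004,-0.1]},
    {"offset": [-0.5,-4,0],"rotation": [-0.024,0.004,-0.1]},
    {"offset": [0.5,-4,0],"rotation": [-0.024,0.003,-0.1]},
    {"offset": [1,-4,-0.5],"rotation": [-0.024,0.002,-0.1]},
    {"offset": [2,-4,-1],"rotation": [-0.024,0.002,-0.1]},
    {"offset": [2.5,-3.5,-1.5],"rotation": [-0.025,0.001,-0.1]},
    {"offset": [3,-3.5,-2],"rotation": [-0.025,0.001,-0.1]},
    {"offset": [4,-3,-2],"rotation": [-0.025,0,-0.1]},
    {"offset": [4.5,-2.5,-2.5],"rotation": [-0.026,0,-0.098]},
    {"offset": [5,-1.5,-3],"rotation": [-0.026,0,-0.098]},
    {"offset": [5.5,-1,-3.5],"rotation": [-0.026,-0.002,-0.098]},
    {"offset": [5.5,-0.5,-3.5],"rotation": [-0.027,-0.003,-0.097]}
  ]
}}

```text
time: 12.47
tool_pos: [0.4847, 0.2529, 0.1991]
tool_rot: [-2.108, 0.413, -0.294]
contact_force: [-0.4, -0.4, 0.1]
opening: 0.0275
```

Emit:
{"fn": "apply_moves", "kwargs": {
  "motion": [
    {"offset": [6,0.5,-4],"rotation": [-0.027,-0.004,-0.097]},
    {"offset": [6,1.5,-4.5],"rotation": [-0.028,-0.005,-0.096]},
    {"offset": [6,2,-4.5],"rotation": [-0.028,-0.007,-0.096]},
    {"offset": [6,3,-5],"rotation": [-0.028,-0.008,-0.095]},
    {"offset": [5.5,4,-5.5],"rotation": [-0.028,-0.009,-0.094]},
    {"offset": [5.5,5,-5.5],"rotation": [-0.029,-0.011,-0.094]},
    {"offset": [5,5.5,-6],"rotation": [-0.029,-0.012,-0.093]},
    {"offset": [4.5,6.5,-6],"rotation": [-0.029,-0.014,-0.092]},
    {"offset": [4,7,-6.5],"rotation": [-0.028,-0.016,-0.092]},
    {"offset": [3,8,-6.5],"rotation": [-0.028,-0.017,-0.091]},
    {"offset": [2.5,8.5,-7],"rotation": [-0.028,-0.019,-0.09]},
    {"offset": [1.5,9,-7],"rotation": [-0.027,-0.021,-0.089]}
  ]
}}

```text
time: 13.47
tool_pos: [0.5485, 0.1601, 0.168]
tool_rot: [-2.495, -0.362, 0.577]
contact_force: [0.3, 0.8, -0.3]
opening: 0.0274
```

Run:
```python
from mv import *
q,M=cur()
Pl=place(np.array([.6272,.0394,.075])+.01*b,.3)
hi=Pl.copy();hi[2,3]+=.11
jpath(q,ik(hi)[0],12)
```

```text
t 13.47 q [-0.145, 0.634, 1.614, 0.741, 1.242, 0.35] p [0.5485, 0.1601, 0.168] F [0.3, 0.8, -0.3] open 0.0274
R [[0.784, 0.614, -0.092], [0.51, -0.553, 0.659], [0.354, -0.564, -0.746]]
max/row [ 0.089 16.553] dq/row 0.058
0 tcp [0.549 0.16  0.168] tip [0.543 0.203 0.119] wr [ 0.572 -0.005  0.354]
2 tcp [0.562 0.139 0.175] tip [0.557 0.179 0.123] wr [ 0.584 -0.014  0.372]
4 tcp [0.576 0.116 0.183] tip [0.571 0.153 0.128] wr [ 0.596 -0.022  0.39 ]
6 tcp [0.59  0.093 0.192] tip [0.585 0.126 0.135] wr [ 0.606 -0.031  0.408]
8 tcp [0.603 0.068 0.203] tip [0.599 0.097 0.144] wr [ 0.616 -0.04   0.428]
10 tcp [0.616 0.042 0.215] tip [0.614 0.066 0.154] wr [ 0.624 -0.049  0.448]
12 tcp [0.628 0.016 0.23 ] tip [0.627 0.035 0.167] wr [ 0.631 -0.058  0.469]
[{"offset": [1.2, 8.0, -9.9], "rotation": [-0.025, -0.02, -0.083]}, {"offset": [0.2, 8.4, -10.1], "rotation": [-0.025, -0.022, -0.082]}, {"offset": [-0.8, 8.6, -10.3], "rotation": [-0.024, -0.023, -0.081]}, {"offset": [-1.8, 8.8, -10.6], "rotation": [-0.023, -0.025, -0.079]}, {"offset": [-2.8, 8.9, -10.7], "rotation": [-0.022, -0.027, -0.078]}, {"offset": [-3.9, 8.8, -10.9], "rotation": [-0.021, -0.029, -0.077]}, {"offset": [-5.0, 8.6, -11.1], "rotation": [-0.02, -0.031, -0.076]}, {"offset": [-6.0, 8.4, -11.2], "rotation": [-0.018, -0.032, -0.075]}, {"offset": [-7.1, 8.0, -11.3], "rotation": [-0.017, -0.034, -0.074]}, {"offset": [-8.1, 7.5, -11.5], "rotation": [-0.015, -0.035, -0.072]}, {"offset": [-9.1, 6.9, -11.5], "rotation": [-0.013, -0.037, -0.071]}, {"offset": [-10.0, 6.2, -11.6], "rotation": [-0.011, -0.038, -0.07]}]
```

Emit:
{"fn": "apply_moves", "kwargs": {
  "motion": [
    {"offset": [1,8,-12],"rotation": [-0.025,-0.02,-0.083]},
    {"offset": [0,8,-12],"rotation": [-0.025,-0.022,-0.082]},
    {"offset": [-1,8,-12],"rotation": [-0.024,-0.023,-0.081]},
    {"offset": [-2,8,-12],"rotation": [-0.023,-0.025,-0.079]},
    {"offset": [-3,8,-12],"rotation": [-0.022,-0.027,-0.078]},
    {"offset": [-4,8,-12],"rotation": [-0.021,-0.029,-0.077]},
    {"offset": [-5,8,-12],"rotation": [-0.02,-0.031,-0.076]},
    {"offset": [-6,8,-12],"rotation": [-0.018,-0.032,-0.075]},
    {"offset": [-7,8,-12],"rotation": [-0.017,-0.034,-0.074]},
    {"offset": [-8,7.5,-12],"rotation": [-0.015,-0.035,-0.072]},
    {"offset": [-9,7,-12],"rotation": [-0.013,-0.037,-0.071]},
    {"offset": [-10,6,-12],"rotation": [-0.011,-0.038,-0.07]}
  ]
}}

```text
time: 14.47
tool_pos: [0.6238, 0.0066, 0.2151]
tool_rot: [-3.111, -0.301, 1.657]
contact_force: [-0.4, 0.3, -1.2]
opening: 0.0273
```

```bash
python3 refit.py
python3 - <<'E'
from mv import *
q,M=cur()
Pl=place(np.array([.6272,.0394,.075])+.01*b,.3)
hi=Pl.copy();hi[2,3]+=.06
path(M,hi,6,q)
E
```

```text
[ 2.223e-01  5.070e-01  3.797e-01  2.514e-01  7.610e-02 -8.000e-04
  4.620e-02  1.400e-03 -5.000e-04  1.000e-04] [[-0.3, 0.3, -0.4], [0.2, -0.1, 0.4], [-0.2, -0.1, 0.1], [0.0, 0.1, -0.0], [0.0, -0.1, -0.0], [-0.1, -0.1, -0.0], [0.0, -0.2, 0.1]]
t 14.47 q [-0.224, 0.628, 1.3, 0.283, 1.347, -0.397] p [0.6238, 0.0066, 0.2151] F [-0.4, 0.3, -1.2] open 0.0273
R [[-0.082, 0.995, -0.056], [0.952, 0.095, 0.292], [0.296, -0.029, -0.955]]
N 6 rot/row 0.011 mm/row 6.1
endq [-0.21, 0.65, 1.36, 0.31, 1.22, -0.37]
[{"offset": [-0.4, 1.0, 6.0], "rotation": [-0.007, -0.0, 0.008]}, {"offset": [-0.4, 1.0, 6.0], "rotation": [-0.007, -0.0, 0.008]}, {"offset": [-0.4, 1.0, 6.0], "rotation": [-0.007, -0.0, 0.008]}, {"offset": [-0.4, 0.9, 6.0], "rotation": [-0.007, -0.0, 0.008]}, {"offset": [-0.3, 0.9, 6.0], "rotation": [-0.007, -0.0, 0.008]}, {"offset": [-0.3, 0.8, 6.0], "rotation": [-0.007, -0.0, 0.008]}]
```

Emit:
{"fn": "apply_moves", "kwargs": {
  "motion": [
    {"offset": [-0.5,1,6],"rotation": [-0.007,0,0.008]},
    {"offset": [-0.5,1,6],"rotation": [-0.007,0,0.008]},
    {"offset": [-0.5,1,6],"rotation": [-0.007,0,0.008]},
    {"offset": [-0.5,1,6],"rotation": [-0.007,0,0.008]},
    {"offset": [0,1,6],"rotation": [-0.007,0,0.008]},
    {"offset": [0,1,6],"rotation": [-0.007,0,0.008]},
    {"offset": [0,0,0],"rotation": [0,0,0]}
  ]
}}

```text
time: 15.05
tool_pos: [0.6253, 0.0184, 0.167]
tool_rot: [-3.122, -0.308, 1.593]
contact_force: [0.1, 0.7, -1.6]
opening: 0.027
```

Run:
```python
from mv import *
from cell import *
import cv2
q,M=cur()
Pl=place(np.array([.6272,.0394,.075])+.01*b,.3)
path(M,Pl,8,q)
lens=-np.sin(.3)*M[:3,2]-np.cos(.3)*M[:3,0];print("lens dir nominal",lens.round(3))
for n,(x,y,w,h) in(("top",(240,110,160,100)),("side",(280,130,140,110))):
    p=read_camera(n);cv2.imwrite(f"pics/{n}3.png",cv2.resize(p["img"][y:y+h,x:x+w,::-1],None,fx=5,fy=5,interpolation=cv2.INTER_CUBIC))
    for k in("torch","torch_mid","torch_lens"):print(n,k,[(round(float(a["score"]),2),np.round(a["location"],4).tolist()) for a in tip_of(k,p)[:2]])
```

```text
t 15.05 q [-0.212, 0.666, 1.375, 0.315, 1.212, -0.366] p [0.6253, 0.0184, 0.167] F [0.1, 0.7, -1.6] open 0.027
R [[-0.021, 0.999, -0.027], [0.953, 0.028, 0.303], [0.303, -0.019, -0.953]]
N 8 rot/row 0.003 mm/row 5.9
endq [-0.21, 0.72, 1.42, 0.33, 1.1, -0.41]
[{"offset": [-2.1, 0.5, 5.5], "rotation": [-0.002, -0.001, -0.002]}, {"offset": [-2.1, 0.4, 5.5], "rotation": [-0.002, -0.001, -0.002]}, {"offset": [-2.1, 0.4, 5.5], "rotation": [-0.002, -0.001, -0.002]}, {"offset": [-2.1, 0.4, 5.5], "rotation": [-0.002, -0.001, -0.002]}, {"offset": [-2.1, 0.4, 5.5], "rotation": [-0.002, -0.001, -0.002]}, {"offset": [-2.1, 0.4, 5.5], "rotation": [-0.002, -0.001, -0.002]}, {"offset": [-2.1, 0.4, 5.5], "rotation": [-0.002, -0.001, -0.002]}, {"offset": [-2.1, 0.3, 5.5], "rotation": [-0.002, -0.001, -0.002]}]
lens dir nominal [ 0.028 -1.    -0.008]
top torch [(0.66, [0.6279, 0.0954, 0.1207])]
top torch_mid [(0.55, [0.6236, 0.0394, 0.1192])]
top torch_lens [(0.24, [0.4782, -0.3084, -0.0001])]
side torch [(0.7, [0.4684, -0.2654, 0.0059])]
side torch_mid [(0.56, [0.6252, 0.0391, 0.1247])]
side torch_lens [(0.58, [0.6254, -0.0127, 0.1227])]
```

View pics/top3.png

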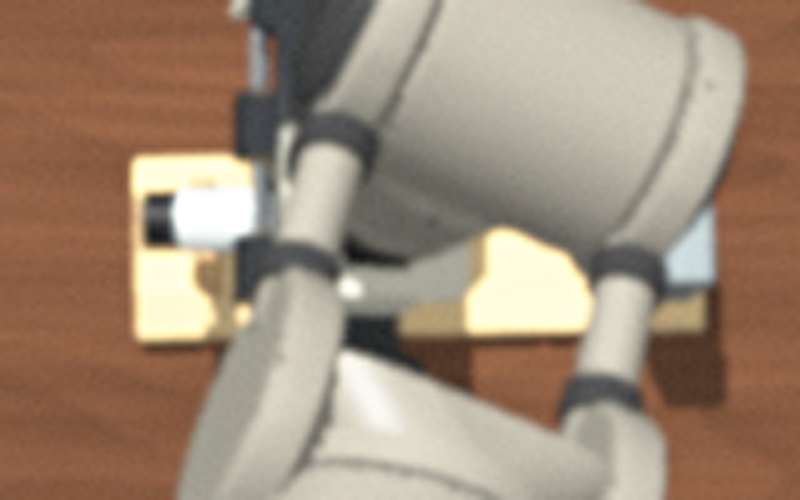

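View pics/side3.png

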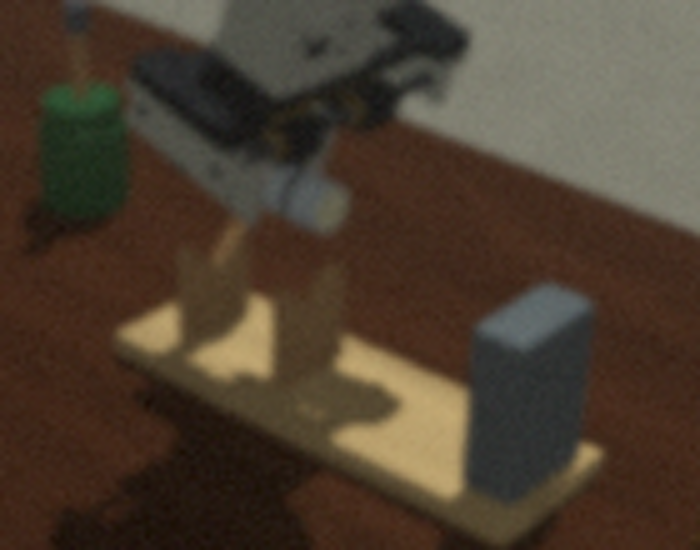

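Emit:
{"fn": "apply_moves", "kwargs": {
  "motion": [
    {"offset": [-2,0.5,6],"rotation": [-0.002,0,-0.002]},
    {"offset": [-2,0.5,6],"rotation": [-0.002,0,-0.002]},
    {"offset": [-2,0.5,6],"rotation": [-0.002,0,-0.002]},
    {"offset": [-2,0.5,5.5],"rotation": [-0.002,0,-0.002]},
    {"offset": [-2,0.5,5.5],"rotation": [-0.002,0,-0.002]},
    {"offset": [-2,0.5,5],"rotation": [-0.002,0,-0.002]},
    {"offset": [-2,0.5,4],"rotation": [-0.002,0,-0.002]},
    {"offset": [0,0,0],"rotation": [0,0,0]}
  ]
}}

```text
time: 16.12
tool_pos: [0.6301, 0.015, 0.1246]
tool_rot: [3.136, -0.306, 1.611]
contact_force: [-0.3, 0.1, -1.1]
opening: 0.027
```

Run:
```python
from mv import *
q,M=cur()
Pl=place(np.array([.6272,.0394,.075])+.01*b,.3)
print((M[:3,3]+.047*M[:3,2]).round(4))
path(M,Pl,2,q)
```

```text
t 16.12 q [-0.217, 0.716, 1.41, 0.333, 1.114, -0.419] p [0.6301, 0.015, 0.1246] F [-0.3, 0.1, -1.1] open 0.027
R [[-0.038, 0.999, -0.007], [0.953, 0.039, 0.302], [0.302, 0.005, -0.953]]
[0.6298 0.0292 0.0798]
N 2 rot/row 0.004 mm/row 2.6
endq [-0.21, 0.72, 1.42, 0.33, 1.1, -0.41]
[{"offset": [-0.4, -1.0, 2.3], "rotation": [0.002, -0.003, 0.001]}, {"offset": [-0.4, -1.0, 2.4], "rotation": [0.002, -0.003, 0.001]}]
```

Emit:
{"fn": "apply_moves", "kwargs": {
  "motion": [
    {"offset": [0,-1.5,1],"rotation": [0.002,-0.003,0.001]},
    {"offset": [-0.5,-1,1],"rotation": [0.002,-0.003,0.001]},
    {"offset": [-0.5,0,1.5],"rotation": [0,0,0]},
    {"offset": [0,0,0],"rotation": [0,0,0]}
  ]
}}

```text
time: 16.45
tool_pos: [0.6276, 0.0149, 0.1213]
tool_rot: [3.141, -0.3, 1.609]
contact_force: [-1.7, -0.6, -0.1]
opening: 0.0273
```

Run:
```python
from mv import *
q,M=cur()
Pl=place(np.array([.6272,.0394,.075])+.01*b,.3)
print((M[:3,3]+.047*M[:3,2]).round(4))
path(M,Pl,1,q)
```

```text
t 16.45 q [-0.215, 0.716, 1.418, 0.326, 1.106, -0.415] p [0.6276, 0.0149, 0.1213] F [-1.7, -0.6, -0.1] open 0.0273
R [[-0.037, 0.999, -0.011], [0.955, 0.038, 0.295], [0.295, 0.0, -0.955]]
[0.6271 0.0288 0.0764]
N 1 rot/row 0.001 mm/row 1.6
endq [-0.21, 0.72, 1.42, 0.33, 1.1, -0.41]
[{"offset": [0.2, 0.6, 1.5], "rotation": [0.001, 0.0, -0.001]}]
```

Emit:
{"fn": "apply_moves", "kwargs": {
  "motion": [
    {"offset": [0,0,1.5],"rotation": [0,0,0]},
    {"offset": [0,0,0.5],"rotation": [0,0,0]},
    {"offset": [0,0,0],"rotation": [0,0,0]}
  ]
}}

```text
time: 16.7
tool_pos: [0.6276, 0.015, 0.1212]
tool_rot: [3.14, -0.299, 1.611]
contact_force: [-1.8, 0.2, 0.5]
opening: 0.0269
```

Run:
```python
from mv import *
from cell import *
import cv2
q,M=cur()
print((M[:3,3]+.047*M[:3,2]).round(4))
for n,(x,y,w,h) in(("top",(240,110,160,100)),("side",(280,130,140,110))):
    p=read_camera(n);cv2.imwrite(f"pics/{n}4.png",cv2.resize(p["img"][y:y+h,x:x+w,::-1],None,fx=5,fy=5,interpolation=cv2.INTER_CUBIC))
    for k in("torch","torch_mid","torch_lens"):print(n,k,[(round(float(a["score"]),2),np.round(a["location"],4).tolist()) for a in tip_of(k,p)[:2]])
```

```text
t 16.7 q [-0.215, 0.716, 1.419, 0.325, 1.104, -0.416] p [0.6276, 0.015, 0.1212] F [-1.8, 0.2, 0.5] open 0.0269
R [[-0.038, 0.999, -0.01], [0.955, 0.039, 0.294], [0.294, 0.002, -0.956]]
[0.6271 0.0288 0.0763]
top torch [(0.67, [0.6308, 0.0925, 0.0752])]
top torch_mid [(0.62, [0.6268, 0.0356, 0.0731])]
top torch_lens []
side torch []
side torch_mid [(0.54, [0.6229, 0.0338, 0.0753])]
side torch_lens [(0.43, [0.628, -0.0187, 0.0733])]
```

View pics/top4.png

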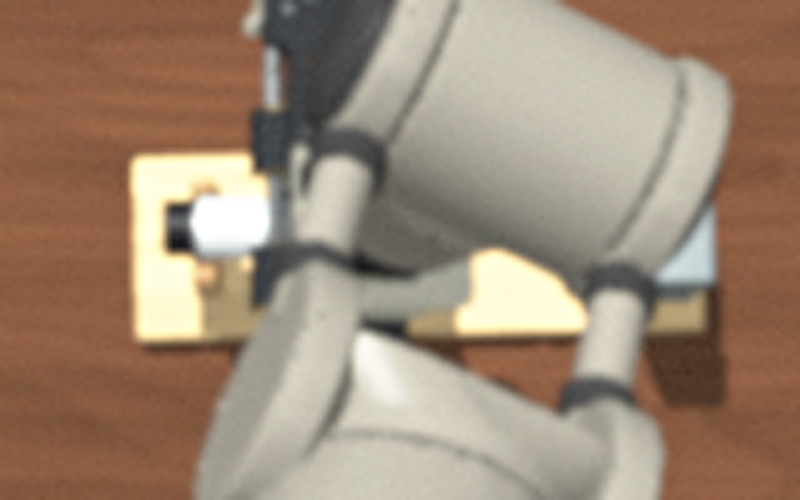

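View pics/side4.png

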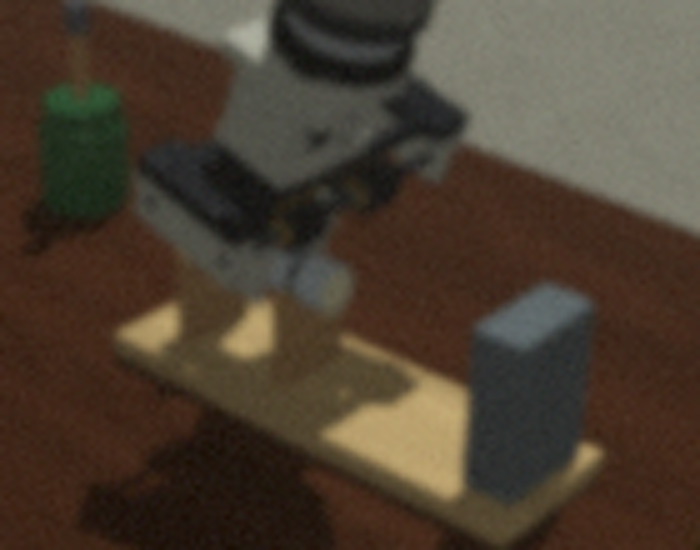

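Run:
```python
from h import *
c=d["top"];print("C",-c["R"].T@c["t"])
for ym in(.034,.036,.038,.040):
    X=[[.6272-.0388*.055,ym+.055,z] for z in(.075,.089)];print(ym,proj("top",X).round(2).tolist(), ((proj("top",X)-[240,110])*5+2).round(1).tolist())
# lens centre side
for ym in(.034,.036,.038,.040):
    X=[[.6272+.0388*.055,ym-.055,.075]];print(ym,((proj("side",X)-[280,130])*5+2).round(1).tolist())
im=cv2.imread("pics/top4.png")
for r in (215,227,240): print(im[r,150:215:4].mean(1).round().astype(int).tolist())
```

```text
C [ 0.49543082 -0.0330687   1.13143206]
0.034 [[274.26, 155.94], [273.59, 155.18]] [[173.3, 231.7], [169.9, 227.9]]
0.036 [[273.41, 155.92], [272.72, 155.16]] [[169.0, 231.6], [165.6, 227.8]]
0.038 [[272.56, 155.9], [271.86, 155.14]] [[164.8, 231.5], [161.3, 227.7]]
0.04 [[271.71, 155.88], [271.0, 155.12]] [[160.5, 231.4], [157.0, 227.6]]
0.034 [[342.6, 292.4]]
0.036 [[339.9, 291.2]]
0.038 [[337.2, 289.9]]
0.04 [[334.5, 288.6]]
[245, 243, 232, 205, 141, 94, 79, 82, 83, 94, 160, 232, 255, 255, 255, 255, 255]
[247, 245, 235, 207, 143, 95, 81, 85, 88, 100, 170, 238, 255, 255, 255, 255, 255]
[244, 241, 227, 186, 114, 53, 29, 31, 31, 44, 89, 158, 219, 245, 250, 248, 246]
```

Run:
```python
from h import *
p=[.6297,-.0255,-1.5325];c,s=np.cos(p[2]),np.sin(p[2])
for x in(-.106,-.096,-.034,-.024):
    X=np.array([[p[0]+c*x-s*.025,p[1]+s*x+c*.025,.076],[p[0]+c*x,p[1]+s*x,.055]]);u=proj("top",X);print(x,(((u-[255,125])+.5)*5.7-.5).round(1).tolist())
im=cv2.imread("pics/z1.png").astype(int)
for r in(128,140,190,205): print(r,im[r,125:195:4].mean(1).round().astype(int).tolist(),im[r,300:360:4].mean(1).round().astype(int).tolist())
```

```text
-0.106 [[132.4, 116.9], [137.9, 183.8]]
-0.096 [[156.7, 116.5], [161.8, 183.4]]
-0.034 [[307.7, 114.3], [310.0, 181.3]]
-0.024 [[332.1, 114.0], [334.0, 181.0]]
128 [246, 239, 226, 213, 206, 205, 199, 192, 196, 215, 234, 244, 246, 247, 247, 247, 247, 247] [246, 242, 224, 201, 187, 186, 192, 203, 222, 239, 248, 247, 247, 247, 247]
140 [248, 242, 227, 204, 184, 178, 175, 163, 156, 166, 202, 235, 246, 249, 249, 249, 248, 248] [248, 245, 230, 204, 183, 176, 173, 182, 203, 228, 244, 248, 249, 249, 249]
190 [246, 246, 244, 236, 229, 226, 228, 225, 212, 183, 152, 138, 147, 160, 188, 219, 236, 245] [246, 244, 240, 234, 230, 229, 228, 224, 214, 186, 167, 173, 199, 226, 240]
205 [246, 245, 242, 234, 229, 229, 229, 227, 212, 180, 147, 138, 153, 157, 167, 186, 216, 238] [248, 246, 242, 235, 231, 230, 228, 223, 212, 188, 167, 162, 162, 181, 208]
```

Emit:
{"fn": "apply_moves", "kwargs": {
  "motion": [
    {"offset": [0.6,0,-2],"rotation": [0,0,0]},
    {"offset": [1,0,0.3],"rotation": [0,0,0]},
    {"offset": [1,0,0.3],"rotation": [0,0,0]},
    {"offset": [-0.3,0,1],"rotation": [0,0,0]},
    {"offset": [-0.3,0,1],"rotation": [0,0,0]},
    {"offset": [0,0,0],"rotation": [0,0,0]}
  ]
}}

```text
time: 17.6
tool_pos: [0.6284, 0.0172, 0.1217]
tool_rot: [3.137, -0.299, 1.61]
contact_force: [-2.0, 0.1, 3.0]
opening: 0.0274
```

```bash
python3 -c "
from mv import *
q,M=cur();print((M[:3,3]+.047*M[:3,2]).round(4))"
```

```text
t 17.6 q [-0.211, 0.715, 1.418, 0.327, 1.102, -0.413] p [0.6284, 0.0172, 0.1217] F [-2.0, 0.1, 3.0] open 0.0274
R [[-0.038, 0.999, -0.007], [0.955, 0.038, 0.294], [0.294, 0.004, -0.956]]
[0.6281 0.0311 0.0768]
```

Emit:
{"fn": "apply_moves", "kwargs": {
  "motion": [
    {"offset": [0,0,0],"rotation": [0,0,0]},
    {"offset": [0,0,0],"rotation": [0,0,0]},
    {"offset": [0,0,0],"rotation": [0,0,0]},
    {"offset": [0,0,0],"rotation": [0,0,0]},
    {"offset": [0,0,0],"rotation": [0,0,0]},
    {"offset": [0,0,0],"rotation": [0,0,0]}
  ],
  "grip": 0.3
}}

```text
time: 18.1
tool_pos: [0.629, 0.0174, 0.1211]
tool_rot: [3.136, -0.299, 1.61]
contact_force: [0.6, 1.5, 0.7]
opening: 0.0618
```

Emit:
{"fn": "apply_moves", "kwargs": {
  "motion": [
    {"offset": [0,0,-8],"rotation": [0,0,0]},
    {"offset": [0,0,-14],"rotation": [0,0,0]},
    {"offset": [0,0,-14],"rotation": [0,0,0]},
    {"offset": [0,0,-14],"rotation": [0,0,0]},
    {"offset": [0,0,-14],"rotation": [0,0,0]},
    {"offset": [0,0,-14],"rotation": [0,0,0]},
    {"offset": [0,0,-14],"rotation": [0,0,0]},
    {"offset": [0,0,-10],"rotation": [0,0,0]}
  ]
}}

```text
time: 18.77
tool_pos: [0.6286, -0.014, 0.2233]
tool_rot: [3.141, -0.3, 1.609]
contact_force: [-0.1, -0.2, -0.8]
opening: 0.0639
```

```bash
python3 refit.py|head -3
python3 - <<'E'
from mv import *
from cell import *
import cv2
q,M=cur()
for n,(x,y,w,h) in(("top",(240,110,160,100)),("side",(280,130,140,110))):
    p=read_camera(n);cv2.imwrite(f"pics/{n}5.png",cv2.resize(p["img"][y:y+h,x:x+w,::-1],None,fx=5,fy=5,interpolation=cv2.INTER_CUBIC))
    for k in("torch","torch_mid","torch_lens","cell_mid"):print(n,k,[(round(float(a["score"]),2),np.round(a["location"],4).tolist()) for a in tip_of(k,p)[:2]])
E
```

```text
[ 2.223e-01  5.070e-01  3.798e-01  2.514e-01  7.610e-02 -8.000e-04
  4.630e-02  1.400e-03 -4.000e-04  1.000e-04] [[-0.4, 0.3, -0.4], [0.2, -0.1, 0.3], [-0.2, -0.1, 0.1], [0.0, 0.1, -0.0], [0.0, -0.1, -0.0], [-0.1, -0.1, -0.0], [0.0, -0.1, 0.0], [-0.0, -0.1, 0.1]]
t 18.77 q [-0.259, 0.614, 1.302, 0.295, 1.326, -0.384] p [0.6286, -0.014, 0.2233] F [-0.1, -0.2, -0.8] open 0.0639
R [[-0.037, 0.999, -0.011], [0.955, 0.038, 0.295], [0.295, 0.0, -0.955]]
top torch [(0.92, [0.6258, 0.0932, 0.0734])]
top torch_mid [(0.82, [0.6278, 0.0383, 0.0741])]
top torch_lens []
top cell_mid [(0.68, [0.4684, -0.2699, 0.0358])]
side torch [(0.73, [0.6269, 0.0975, 0.0793]), (0.5, [0.631, -0.0159, 0.0738])]
side torch_mid [(0.85, [0.6222, 0.0402, 0.0734])]
side torch_lens [(0.85, [0.6293, -0.0184, 0.0703])]
side cell_mid [(0.63, [0.4741, -0.2699, 0.0365]), (0.62, [0.4953, -0.3462, 0.0073])]
```

View pics/top5.png

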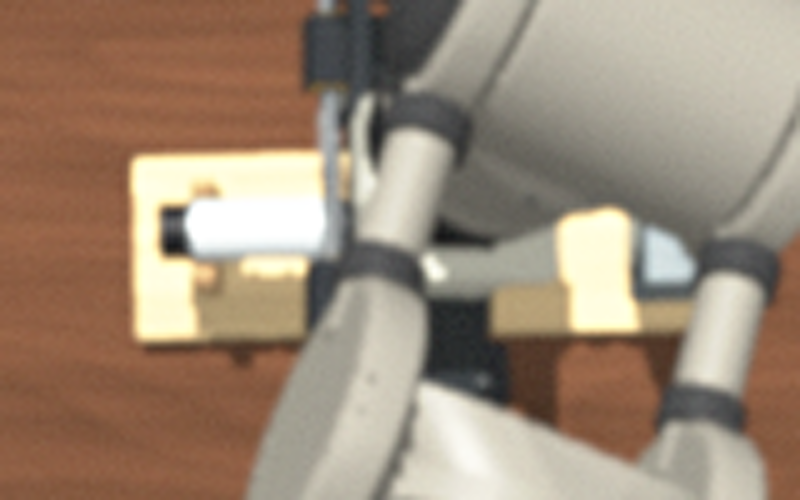

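View pics/side5.png

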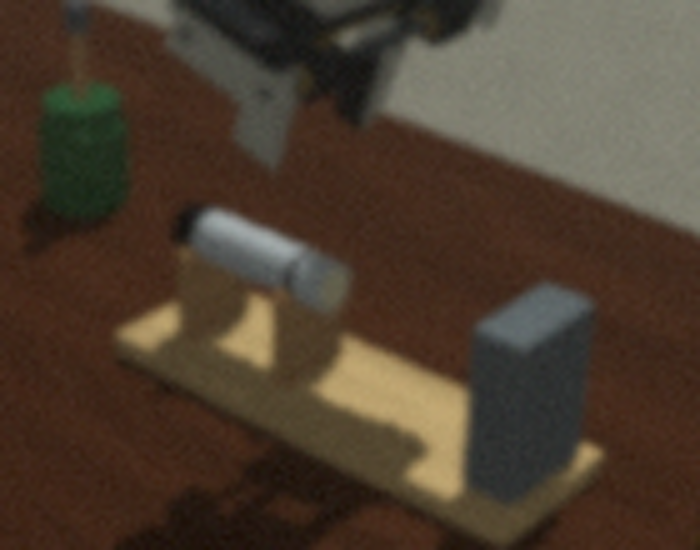

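```bash
cat >> mv.py <<'E'
cx=np.array([np.cos(-1.282),np.sin(-1.282),0])
def down(g,x):return pose(g,[0,0,-1],x)
E
python3 - <<'E'
from mv import *
q,M=cur()
G=np.array([.4712,-.2692,.050]);H=np.array([.6316,-.0755,.087])
for s in(1,-1):
    A=down(G,s*cx);B=down(H,s*b)
    print(s,"pick",[np.round(x,2).tolist() for x in ik(A)],"hold",[np.round(x,2).tolist() for x in ik(B)])
A=down(G+[0,0,.11],-cx)
qa=ik(A)[0];jpath(q,qa,18)
E
```

```text
t 19.27 q [-0.258, 0.616, 1.305, 0.295, 1.324, -0.384] p [0.6281, -0.0131, 0.2206] F [0.6, 0.2, 0.0] open 0.0643
R [[-0.036, 0.999, -0.014], [0.954, 0.039, 0.296], [0.296, -0.003, -0.955]]
1 pick [[-0.66, 0.61, 1.7, -0.0, 0.83, 2.19]] hold [[-0.24, 0.69, 1.39, -0.0, 1.06, 2.86]]
-1 pick [[-0.66, 0.61, 1.7, 0.0, 0.83, -0.95]] hold [[-0.24, 0.69, 1.39, 0.0, 1.06, -0.28]]
max/row [ 0.023 17.726] dq/row 0.031
0 tcp [ 0.628 -0.013  0.221] tip [0.627 0.006 0.158] wr [ 0.632 -0.087  0.459]
3 tcp [ 0.611 -0.063  0.217] tip [ 0.611 -0.047  0.153] wr [ 0.61  -0.125  0.46 ]
6 tcp [ 0.589 -0.111  0.214] tip [ 0.59  -0.098  0.15 ] wr [ 0.586 -0.159  0.459]
9 tcp [ 0.564 -0.155  0.212] tip [ 0.566 -0.146  0.146] wr [ 0.56  -0.191  0.459]
12 tcp [ 0.536 -0.197  0.21 ] tip [ 0.537 -0.19   0.144] wr [ 0.532 -0.22   0.459]
15 tcp [ 0.505 -0.235  0.208] tip [ 0.506 -0.232  0.142] wr [ 0.502 -0.246  0.458]
18 tcp [ 0.471 -0.269  0.207] tip [ 0.471 -0.269  0.141] wr [ 0.471 -0.269  0.457]
[{"offset": [-16.3, -6.0, -3.8], "rotation": [-0.006, -0.018, -0.012]}, {"offset": [-16.0, -6.6, -3.5], "rotation": [
[... 455 characters left out ...]
set": [-13.1, -10.6, -1.7], "rotation": [0.002, -0.017, -0.014]}, {"offset": [-12.6, -11.1, -1.5], "rotation": [0.002, -0.017, -0.014]}, {"offset": [-12.1, -11.6, -1.3], "rotation": [0.003, -0.016, -0.015]}, {"offset": [-11.5, -12.0, -1.1], "rotation": [0.004, -0.016, -0.015]}]
[{"offset": [-10.9, -12.4, -0.8], "rotation": [0.005, -0.016, -0.015]}, {"offset": [-10.3, -12.8, -0.6], "rotation": [0.006, -0.015, -0.015]}, {"offset": [-9.6, -13.2, -0.4], "rotation": [0.006, -0.015, -0.016]}, {"offset": [-8.9, -13.5, -0.2], "rotation": [0.007, -0.014, -0.016]}, {"offset": [-8.3, -13.8, -0.0], "rotation": [0.008, -0.014, -0.016]}, {"offset": [-7.6, -14.0, 0.1], "rotation": [0.008, -0.013, -0.017]}]
```

Emit:
{"fn": "apply_moves", "kwargs": {
  "motion": [
    {"offset": [-16,-6,-6],"rotation": [-0.006,-0.018,-0.012]},
    {"offset": [-16,-6.5,-5],"rotation": [-0.005,-0.018,-0.012]},
    {"offset": [-15.5,-7,-4.5],"rotation": [-0.004,-0.018,-0.013]},
    {"offset": [-15.5,-8,-4],"rotation": [-0.003,-0.018,-0.013]},
    {"offset": [-15,-8.5,-4],"rotation": [-0.002,-0.018,-0.013]},
    {"offset": [-14.5,-9,-4],"rotation": [0,-0.018,-0.013]},
    {"offset": [-14,-9.5,-3.5],"rotation": [0,-0.017,-0.013]},
    {"offset": [-13.5,-10,-3.5],"rotation": [0,-0.017,-0.014]},
    {"offset": [-13,-10.5,-3],"rotation": [0.002,-0.017,-0.014]},
    {"offset": [-12.5,-11,-3],"rotation": [0.002,-0.017,-0.014]},
    {"offset": [-12,-11.5,-2.5],"rotation": [0.003,-0.016,-0.015]},
    {"offset": [-11.5,-12,-2],"rotation": [0.004,-0.016,-0.015]}
  ]
}}

```text
time: 20.27
tool_pos: [0.5337, -0.2032, 0.222]
tool_rot: [3.111, -0.084, 1.78]
contact_force: [-0.3, -0.3, 0.3]
opening: 0.0644
```

Run:
```python
from mv import *
q,M=cur()
A=down(np.array([.4712,-.2692,.16]),-cx)
jpath(q,ik(A)[0],8)
```

```text
t 20.27 q [-0.535, 0.498, 1.483, 0.088, 1.196, -0.777] p [0.5337, -0.2032, 0.222] F [-0.3, -0.3, 0.3] open 0.0644
R [[-0.207, 0.978, 0.013], [0.975, 0.205, 0.088], [0.083, 0.031, -0.996]]
max/row [ 0.015 11.756] dq/row 0.022
0 tcp [ 0.533 -0.203  0.222] tip [ 0.534 -0.197  0.156] wr [ 0.53  -0.225  0.471]
1 tcp [ 0.526 -0.212  0.22 ] tip [ 0.527 -0.207  0.154] wr [ 0.523 -0.231  0.469]
2 tcp [ 0.519 -0.221  0.218] tip [ 0.519 -0.217  0.152] wr [ 0.516 -0.237  0.468]
3 tcp [ 0.511 -0.23   0.216] tip [ 0.512 -0.226  0.15 ] wr [ 0.509 -0.243  0.466]
4 tcp [ 0.503 -0.238  0.214] tip [ 0.504 -0.235  0.148] wr [ 0.501 -0.249  0.464]
5 tcp [ 0.496 -0.246  0.212] tip [ 0.496 -0.244  0.146] wr [ 0.494 -0.254  0.462]
6 tcp [ 0.488 -0.254  0.211] tip [ 0.488 -0.253  0.145] wr [ 0.486 -0.259  0.461]
7 tcp [ 0.479 -0.262  0.209] tip [ 0.48  -0.261  0.143] wr [ 0.479 -0.264  0.459]
8 tcp [ 0.471 -0.269  0.207] tip [ 0.471 -0.269  0.141] wr [ 0.471 -0.269  0.457]
[{"offset": [-7.4, -9.0, 1.1], "rotation": [0.003, -0.011, -0.009]}, {"offset": [-7.1, -9.2, 1.2], "rotation": [0.003, -0.011, -0.01]}, {"offset": [-6.8, -9.4, 1.3], "rotation": [0.004, -0.011, -0.01]}, {"offset": [-6.4, -9.5, 1.4], "rotation": [0.004, -0.01, -0.01]}, {"offset": [-6.0, -9.6, 1.5], "rotation": [0.004, -0.01, -0.01]}, {"offset": [-5.7, -9.8, 1.5], "rotation": [0.005, -0.01, -0.01]}, {"offset": [-5.3, -9.9, 1.6], "rotation": [0.005, -0.01, -0.011]}, {"offset": [-4.9, -10.0, 1.7], "rotation": [0.005, -0.009, -0.011]}]
```

Emit:
{"fn": "apply_moves", "kwargs": {
  "motion": [
    {"offset": [-7.5,-9,1],"rotation": [0.003,-0.011,-0.009]},
    {"offset": [-7,-9,1],"rotation": [0.003,-0.011,-0.01]},
    {"offset": [-7,-9.5,1],"rotation": [0.004,-0.011,-0.01]},
    {"offset": [-6.5,-9.5,1],"rotation": [0.004,-0.01,-0.01]},
    {"offset": [-6,-9.5,1],"rotation": [0.004,-0.01,-0.01]},
    {"offset": [-5.5,-10,1],"rotation": [0.005,-0.01,-0.01]},
    {"offset": [-5,-10,1],"rotation": [0.005,-0.01,-0.011]},
    {"offset": [-5,-10,1],"rotation": [0.005,-0.009,-0.011]},
    {"offset": [0,0,0],"rotation": [0,0,0]}
  ]
}}

```text
time: 21.02
tool_pos: [0.4643, -0.2755, 0.2079]
tool_rot: [-3.137, 0.006, 1.867]
contact_force: [0.9, 0.6, 0.3]
opening: 0.0642
```

Run:
```python
from mv import *
from cell import *
import cv2
q,M=cur()
for n,(x,y,w,h) in(("side",(310,190,160,125)),):
    p=read_camera(n);cv2.imwrite(f"pics/{n}6.png",cv2.resize(p["img"][y:y+h,x:x+w,::-1],None,fx=5,fy=4.7,interpolation=cv2.INTER_CUBIC))
path(M,down(np.array([.4712,-.2692,.09]),-cx),6,q)
```

```text
t 21.02 q [-0.674, 0.45, 1.606, -0.008, 1.083, -0.967] p [0.4643, -0.2755, 0.2079] F [0.9, 0.6, 0.3] open 0.0642
R [[-0.292, 0.956, -0.002], [0.956, 0.292, -0.007], [-0.006, -0.004, -1.0]]
N 6 rot/row 0.002 mm/row 11.9
endq [-0.66, 0.55, 1.67, 0.0, 0.92, -0.95]
[{"offset": [0.7, 1.5, 11.8], "rotation": [-0.001, 0.001, 0.001]}, {"offset": [0.7, 1.4, 11.8], "rotation": [-0.001, 0.001, 0.001]}, {"offset": [0.7, 1.4, 11.8], "rotation": [-0.001, 0.001, 0.001]}, {"offset": [0.7, 1.4, 11.8], "rotation": [-0.001, 0.001, 0.001]}, {"offset": [0.7, 1.4, 11.8], "rotation": [-0.001, 0.001, 0.001]}, {"offset": [0.7, 1.4, 11.8], "rotation": [-0.001, 0.001, 0.001]}]
```

View pics/side6.png

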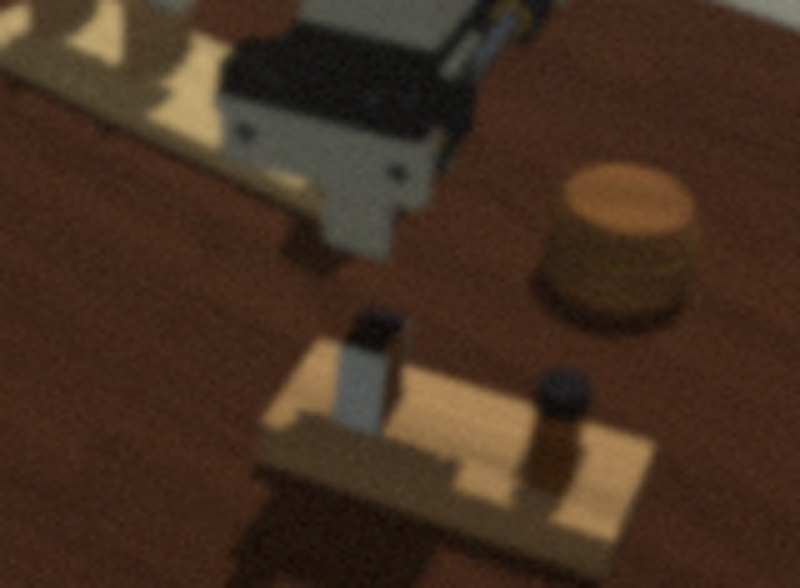

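Run:
```python
from h import *
o=least_squares(lambda p:np.r_[(proj("top",[[p[0],p[1],.068]])[0]-[424.8,225.2]),0],[.47,-.27]);print(o.x)
o=least_squares(lambda p:np.r_[(proj("side",[[p[0],p[1],.068]])[0]-[384.7,259.7]),0],[.47,-.27]);print(o.x)
```

```text
[ 0.47288776 -0.26741807]
[ 0.47115411 -0.26897974]
```

Emit:
{"fn": "apply_moves", "kwargs": {
  "motion": [
    {"offset": [1,1.5,12],"rotation": [-0.001,0.001,0.001]},
    {"offset": [1,1.5,12],"rotation": [-0.001,0.001,0.001]},
    {"offset": [1,1.5,12],"rotation": [-0.001,0.001,0.001]},
    {"offset": [1,1.5,12],"rotation": [-0.001,0.001,0.001]},
    {"offset": [0.5,1.5,12],"rotation": [-0.001,0.001,0.001]},
    {"offset": [0.5,1.5,10],"rotation": [-0.001,0.001,0.001]},
    {"offset": [0,0,0],"rotation": [0,0,0]}
  ]
}}

```text
time: 21.65
tool_pos: [0.4751, -0.2675, 0.1373]
tool_rot: [3.133, 0.003, 1.859]
contact_force: [-0.0, -0.3, 0.4]
opening: 0.0642
```

Run:
```python
from mv import *
q,M=cur()
path(M,down(np.array([.4718,-.2685,.05]),-cx),4,q)
```

```text
t 21.65 q [-0.656, 0.546, 1.671, 0.007, 0.917, -0.948] p [0.4751, -0.2675, 0.1373] F [-0.0, -0.3, 0.4] open 0.0642
R [[-0.284, 0.959, 0.009], [0.959, 0.284, -0.0], [-0.003, 0.009, -1.0]]
N 4 rot/row 0.002 mm/row 10.1
endq [-0.66, 0.61, 1.7, 0.0, 0.83, -0.95]
[{"offset": [0.0, -1.0, 10.1], "rotation": [0.002, 0.001, -0.0]}, {"offset": [0.0, -0.9, 10.1], "rotation": [0.002, 0.001, -0.0]}, {"offset": [0.0, -0.9, 10.1], "rotation": [0.002, 0.001, -0.0]}, {"offset": [0.0, -0.9, 10.1], "rotation": [0.002, 0.001, -0.0]}]
```

Emit:
{"fn": "apply_moves", "kwargs": {
  "motion": [
    {"offset": [0,-1,10],"rotation": [0.002,0.001,0]},
    {"offset": [0,-1,10],"rotation": [0.002,0.001,0]},
    {"offset": [0,-1,10],"rotation": [0.002,0.001,0]},
    {"offset": [0,-0.5,8],"rotation": [0.002,0.001,0]},
    {"offset": [0,0,0],"rotation": [0,0,0]}
  ]
}}

```text
time: 22.07
tool_pos: [0.4726, -0.2687, 0.0967]
tool_rot: [3.14, 0.0, 1.86]
contact_force: [-0.7, 0.3, -0.7]
opening: 0.0641
```

Run:
```python
from mv import *
from cell import *
import cv2
q,M=cur()
path(M,down(np.array([.4718,-.2685,.05]),-cx),1,q)
for n,(x,y,w,h) in(("side",(320,210,140,105)),):
    p=read_camera(n);cv2.imwrite(f"pics/{n}7.png",cv2.resize(p["img"][y:y+h,x:x+w,::-1],None,fx=5.6,fy=5.6,interpolation=cv2.INTER_CUBIC))
```

```text
t 22.07 q [-0.658, 0.606, 1.702, 0.001, 0.832, -0.948] p [0.4726, -0.2687, 0.0967] F [-0.7, 0.3, -0.7] open 0.0641
R [[-0.285, 0.959, 0.001], [0.959, 0.285, 0.0], [-0.0, 0.001, -1.0]]
N 1 rot/row 0.001 mm/row 0.9
endq [-0.66, 0.61, 1.7, -0.0, 0.83, -0.95]
[{"offset": [0.5, -0.7, -0.3], "rotation": [0.001, 0.0, 0.0]}]
```

View pics/side7.png

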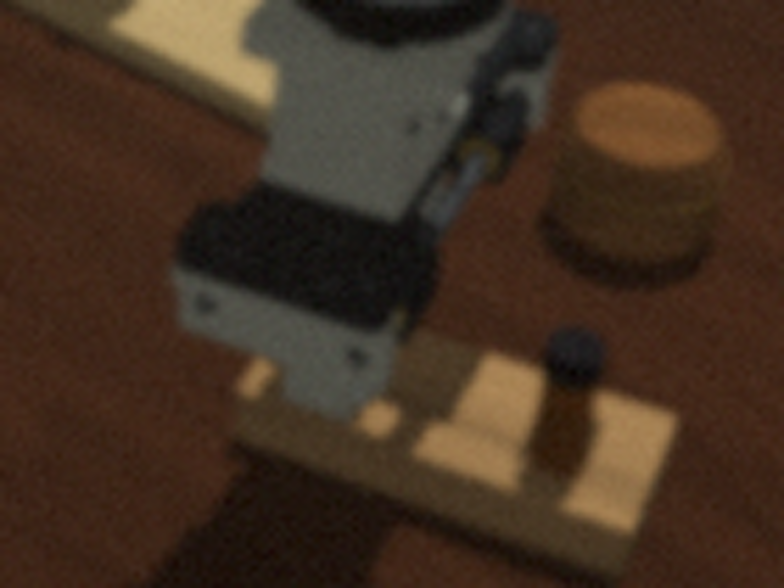

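Gripper is around the cell, clear of vial. Close at moderate force.

Emit:
{"fn": "apply_moves", "kwargs": {
  "motion": [
    {"offset": [0.5,-0.5,0],"rotation": [0,0,0]},
    {"offset": [0,0,0],"rotation": [0,0,0]},
    {"offset": [0,0,0],"rotation": [0,0,0]},
    {"offset": [0,0,0],"rotation": [0,0,0]},
    {"offset": [0,0,0],"rotation": [0,0,0]},
    {"offset": [0,0,0],"rotation": [0,0,0]},
    {"offset": [0,0,0],"rotation": [0,0,0]},
    {"offset": [0,0,0],"rotation": [0,0,0]},
    {"offset": [0,0,0],"rotation": [0,0,0]}
  ],
  "grip": 1,
  "grip_force": 20
}}

```text
time: 22.87
tool_pos: [0.473, -0.2693, 0.0993]
tool_rot: [3.138, 0.004, 1.859]
contact_force: [0.2, 0.3, -0.8]
opening: 0.0301
```

```bash
python3 -c "
from mv import *
cur()"
```

```text
t 22.87 q [-0.659, 0.601, 1.702, 0.001, 0.833, -0.948] p [0.473, -0.2693, 0.0993] F [0.2, 0.3, -0.8] open 0.0301
R [[-0.285, 0.959, 0.005], [0.959, 0.285, -0.003], [-0.004, 0.004, -1.0]]
```

Emit:
{"fn": "apply_moves", "kwargs": {
  "motion": [
    {"offset": [0,0,-6],"rotation": [0,0,0]},
    {"offset": [0,0,-8],"rotation": [0,0,0]},
    {"offset": [0,0,-10],"rotation": [0,0,0]},
    {"offset": [0,0,-14],"rotation": [0,0,0]},
    {"offset": [0,0,-16],"rotation": [0,0,0]},
    {"offset": [0,0,-16],"rotation": [0,0,0]},
    {"offset": [0,0,-16],"rotation": [0,0,0]},
    {"offset": [0,0,-16],"rotation": [0,0,0]},
    {"offset": [0,0,-10],"rotation": [0,0,0]},
    {"offset": [0,0,0],"rotation": [0,0,0]}
  ]
}}

```text
time: 23.7
tool_pos: [0.4724, -0.2688, 0.2243]
tool_rot: [3.136, 0.007, 1.86]
contact_force: [-0.6, -0.9, 0.1]
opening: 0.0296
```

Run:
```python
from mv import *
from cell import *
import cv2
q,M=cur()
for n,(x,y,w,h) in(("side",(320,180,140,135)),("top",(360,150,140,110))):
    p=read_camera(n);cv2.imwrite(f"pics/{n}8.png",cv2.resize(p["img"][y:y+h,x:x+w,::-1],None,fx=4.4,fy=4.4,interpolation=cv2.INTER_CUBIC))
    for k in("cell","cell_mid"):print(n,k,[(round(float(a["score"]),2),np.round(a["location"],4).tolist()) for a in tip_of(k,p)[:2]])
hi=down(np.array([.6316,-.0755,.087+.11]),-b)
jpath(q,ik(hi)[0],20)
```

```text
t 23.7 q [-0.659, 0.434, 1.581, 0.001, 1.117, -0.948] p [0.4724, -0.2688, 0.2243] F [-0.6, -0.9, 0.1] open 0.0296
R [[-0.285, 0.959, 0.008], [0.959, 0.285, -0.005], [-0.007, 0.006, -1.0]]
side cell [(0.46, [0.4697, -0.2673, 0.1327])]
side cell_mid [(0.56, [0.6552, -0.2777, 0.0035]), (0.5, [0.4741, -0.2701, 0.1618])]
top cell [(0.18, [0.6273, 0.0409, 0.0767])]
top cell_mid []
max/row [1.3000e-02 1.3502e+01] dq/row 0.034
0 tcp [ 0.472 -0.269  0.224] tip [ 0.473 -0.269  0.158] wr [ 0.47  -0.268  0.474]
3 tcp [ 0.5   -0.247  0.228] tip [ 0.501 -0.247  0.162] wr [ 0.499 -0.246  0.478]
6 tcp [ 0.528 -0.222  0.231] tip [ 0.528 -0.223  0.165] wr [ 0.526 -0.222  0.481]
9 tcp [ 0.553 -0.195  0.234] tip [ 0.554 -0.196  0.168] wr [ 0.552 -0.195  0.484]
12 tcp [ 0.577 -0.166  0.237] tip [ 0.578 -0.166  0.171] wr [ 0.576 -0.165  0.487]
15 tcp [ 0.6   -0.134  0.24 ] tip [ 0.6   -0.134  0.174] wr [ 0.599 -0.134  0.49 ]
18 tcp [ 0.62  -0.1    0.242] tip [ 0.62  -0.1    0.176] wr [ 0.619 -0.099  0.492]
[{"offset": [3.9, 11.2, -1.1], "rotation": [0.0, 0.0, 0.012]}, {"offset": [4.4, 11.1, -1.0], "rotati
[... 436 characters left out ...]
": [0.0, 0.0, 0.012]}, {"offset": [8.0, 9.8, -1.0], "rotation": [0.0, 0.0, 0.012]}, {"offset": [8.4, 9.5, -1.0], "rotation": [0.0, 0.0, 0.013]}, {"offset": [8.8, 9.3, -0.9], "rotation": [0.0, 0.0, 0.013]}]
[{"offset": [9.3, 9.0, -0.9], "rotation": [0.0, 0.0, 0.013]}, {"offset": [9.7, 8.7, -0.9], "rotation": [0.0, 0.0, 0.013]}, {"offset": [10.0, 8.4, -0.9], "rotation": [0.0, 0.0, 0.013]}, {"offset": [10.4, 8.0, -0.9], "rotation": [0.0, 0.0, 0.013]}, {"offset": [10.8, 7.7, -0.9], "rotation": [0.0, 0.0, 0.013]}, {"offset": [11.1, 7.3, -0.9], "rotation": [0.0, 0.0, 0.013]}, {"offset": [11.5, 6.9, -0.9], "rotation": [0.0, 0.0, 0.013]}, {"offset": [11.8, 6.5, -0.9], "rotation": [0.0, 0.0, 0.013]}]
```

View pics/side8.png

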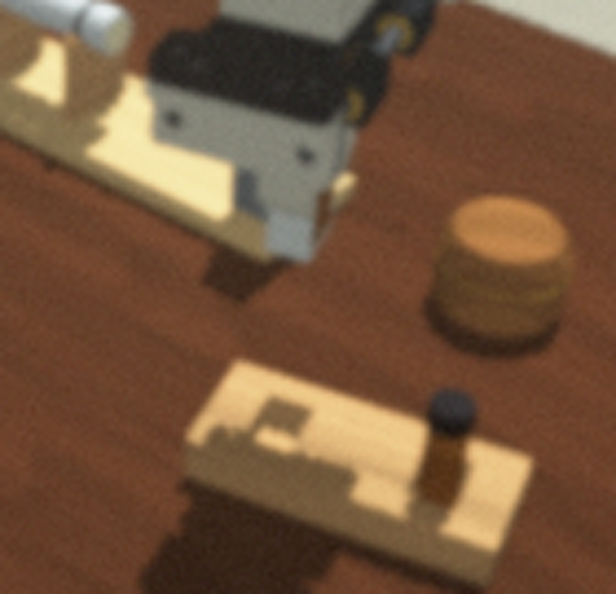

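View pics/top8.png

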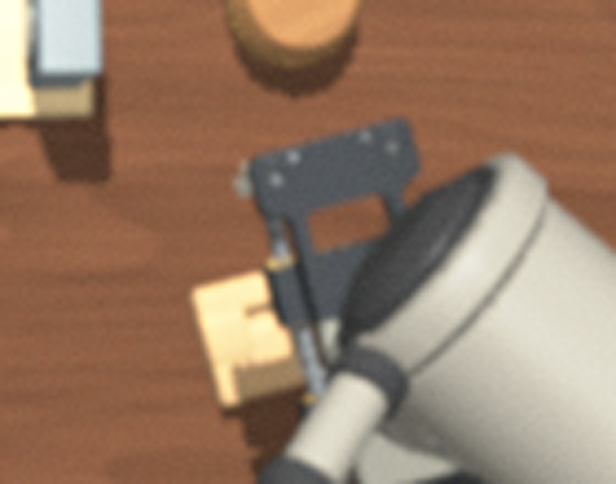

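Emit:
{"fn": "apply_moves", "kwargs": {
  "motion": [
    {"offset": [4,11,-4],"rotation": [0,0,0.012]},
    {"offset": [4.5,11,-4],"rotation": [0,0,0.012]},
    {"offset": [5,11,-4],"rotation": [0,0,0.012]},
    {"offset": [5.5,11,-4],"rotation": [0,0,0.012]},
    {"offset": [6,10.5,-4],"rotation": [0,0,0.012]},
    {"offset": [6,10.5,-4],"rotation": [0,0,0.012]},
    {"offset": [6.5,10.5,-4],"rotation": [0,0,0.012]},
    {"offset": [7,10,-3],"rotation": [0,0,0.012]},
    {"offset": [7.5,10,-3],"rotation": [0,0,0.012]},
    {"offset": [8,10,-3],"rotation": [0,0,0.012]},
    {"offset": [8.5,9.5,-3],"rotation": [0,0,0.013]},
    {"offset": [9,9.5,-3],"rotation": [0,0,0.013]}
  ]
}}

```text
time: 25.0
tool_pos: [0.5769, -0.1612, 0.2518]
tool_rot: [-3.123, -0.014, 1.702]
contact_force: [-0.4, -0.7, 0.3]
opening: 0.0301
```

Run:
```python
from mv import *
q,M=cur()
hi=down(np.array([.6316,-.0755,.087+.11]),-b)
jpath(q,ik(hi)[0],9)
```

```text
t 25.0 q [-0.402, 0.52, 1.355, 0.003, 1.29, -0.533] p [0.5769, -0.1612, 0.2518] F [-0.4, -0.7, 0.3] open 0.0301
R [[-0.13, 0.991, -0.02], [0.991, 0.131, 0.011], [0.014, -0.018, -1.0]]
max/row [1.1000e-02 1.1655e+01] dq/row 0.028
0 tcp [ 0.577 -0.161  0.252] tip [ 0.575 -0.161  0.186] wr [ 0.582 -0.164  0.502]
1 tcp [ 0.583 -0.153  0.251] tip [ 0.582 -0.152  0.185] wr [ 0.588 -0.155  0.501]
2 tcp [ 0.59  -0.144  0.25 ] tip [ 0.589 -0.143  0.184] wr [ 0.594 -0.146  0.5  ]
3 tcp [ 0.596 -0.134  0.249] tip [ 0.596 -0.134  0.183] wr [ 0.6   -0.136  0.499]
4 tcp [ 0.603 -0.125  0.249] tip [ 0.602 -0.125  0.183] wr [ 0.606 -0.126  0.499]
5 tcp [ 0.609 -0.116  0.248] tip [ 0.608 -0.115  0.182] wr [ 0.611 -0.117  0.498]
6 tcp [ 0.615 -0.106  0.247] tip [ 0.614 -0.106  0.181] wr [ 0.617 -0.107  0.497]
7 tcp [ 0.621 -0.096  0.246] tip [ 0.62  -0.096  0.18 ] wr [ 0.622 -0.096  0.496]
8 tcp [ 0.626 -0.086  0.245] tip [ 0.626 -0.086  0.179] wr [ 0.627 -0.086  0.495]
9 tcp [ 0.632 -0.075  0.244] tip [ 0.632 -0.075  0.178] wr [ 0.632 -0.075  0.494]
[{"offset": [7.8, 7.8, 0.8], "rotation": [-0.002, -0.002, 0.01]}, {"offset": [8.1, 7.6, 0.8], "rotation": [-0.002, -0.002, 0.01]}, {"offset": [8.4, 7.4, 0.8], "rotation": [-0.002, -0.002, 0.01]}, {"offset": [8.7, 7.2, 0.8], "rotation": [-0.002, -0.002, 0.01]}, {"offset": [9.0, 7.0, 0.9], "rotation": [-0.002, -0.001, 0.01]}, {"offset": [9.2, 6.7, 0.9], "rotation": [-0.002, -0.001, 0.01]}, {"offset": [9.5, 6.5, 0.9], "rotation": [-0.002, -0.001, 0.01]}, {"offset": [9.7, 6.2, 0.9], "rotation": [-0.002, -0.001, 0.01]}, {"offset": [10.0, 5.9, 1.0], "rotation": [-0.002, -0.001, 0.01]}]
```

Emit:
{"fn": "apply_moves", "kwargs": {
  "motion": [
    {"offset": [8,8,-1],"rotation": [-0.002,-0.002,0.01]},
    {"offset": [8,7.5,-1],"rotation": [-0.002,-0.002,0.01]},
    {"offset": [8.5,7.5,-1],"rotation": [-0.002,-0.002,0.01]},
    {"offset": [8.5,7,-1],"rotation": [-0.002,-0.002,0.01]},
    {"offset": [9,7,-1],"rotation": [-0.002,-0.001,0.01]},
    {"offset": [9,6.5,-1],"rotation": [-0.002,-0.001,0.01]},
    {"offset": [9.5,6.5,-1],"rotation": [-0.002,-0.001,0.01]},
    {"offset": [9.5,6,-1],"rotation": [-0.002,-0.001,0.01]},
    {"offset": [10,6,-1],"rotation": [-0.002,-0.001,0.01]},
    {"offset": [0,0,0],"rotation": [0,0,0]}
  ]
}}

```text
time: 25.83
tool_pos: [0.6335, -0.069, 0.2495]
tool_rot: [-3.124, -0.006, 1.608]
contact_force: [-0.6, 0.3, -0.4]
opening: 0.0298
```

Run:
```python
from mv import *
q,M=cur()
T1=down(np.array([.6316,-.0755,.1363-.047+.035]),-b)
path(M,T1,9,q)
```

```text
t 25.83 q [-0.229, 0.591, 1.237, 0.001, 1.333, -0.267] p [0.6335, -0.069, 0.2495] F [-0.6, 0.3, -0.4] open 0.0298
R [[-0.038, 0.999, -0.018], [0.999, 0.038, 0.006], [0.006, -0.018, -1.0]]
N 9 rot/row 0.002 mm/row 8.7
endq [-0.24, 0.65, 1.35, -0.0, 1.14, -0.28]
[{"offset": [-0.8, -0.1, 8.7], "rotation": [-0.002, -0.001, -0.0]}, {"offset": [-0.8, -0.1, 8.7], "rotation": [-0.002, -0.001, -0.0]}, {"offset": [-0.8, -0.1, 8.7], "rotation": [-0.002, -0.001, -0.0]}, {"offset": [-0.8, -0.1, 8.7], "rotation": [-0.002, -0.001, -0.0]}, {"offset": [-0.7, -0.2, 8.7], "rotation": [-0.002, -0.001, -0.0]}, {"offset": [-0.7, -0.2, 8.7], "rotation": [-0.002, -0.001, -0.0]}, {"offset": [-0.7, -0.2, 8.7], "rotation": [-0.002, -0.001, -0.0]}, {"offset": [-0.7, -0.2, 8.7], "rotation": [-0.002, -0.001, -0.0]}, {"offset": [-0.7, -0.2, 8.7], "rotation": [-0.002, -0.001, -0.0]}]
```

Emit:
{"fn": "apply_moves", "kwargs": {
  "motion": [
    {"offset": [-0.8,0,8.5],"rotation": [-0.002,-0.001,0]},
    {"offset": [-0.8,0,8.5],"rotation": [-0.002,-0.001,0]},
    {"offset": [-0.8,0,8.5],"rotation": [-0.002,-0.001,0]},
    {"offset": [-0.8,0,8.5],"rotation": [-0.002,-0.001,0]},
    {"offset": [-0.7,0,8.5],"rotation": [-0.002,-0.001,0]},
    {"offset": [-0.7,0,8.5],"rotation": [-0.002,-0.001,0]},
    {"offset": [-0.7,0,8.5],"rotation": [-0.002,-0.001,0]},
    {"offset": [-0.7,0,8.5],"rotation": [-0.002,-0.001,0]},
    {"offset": [-0.7,0,6],"rotation": [-0.002,-0.001,0]},
    {"offset": [0,0,0],"rotation": [0,0,0]}
  ]
}}

```text
time: 26.67
tool_pos: [0.6296, -0.0792, 0.1628]
tool_rot: [-3.135, 0.002, 1.607]
contact_force: [-1.0, 0.2, -0.7]
opening: 0.0298
```

Run:
```python
from mv import *
q,M=cur()
path(M,down(np.array([.6316,-.0755,.1363-.047]),-b),5,q)
```

```text
t 26.67 q [-0.244, 0.66, 1.362, -0.005, 1.125, -0.279] p [0.6296, -0.0792, 0.1628] F [-1.0, 0.2, -0.7] open 0.0298
R [[-0.036, 0.999, -0.007], [0.999, 0.036, -0.003], [-0.002, -0.007, -1.0]]
N 5 rot/row 0.002 mm/row 5.4
endq [-0.24, 0.69, 1.39, 0.0, 1.07, -0.28]
[{"offset": [0.7, 0.5, 5.3], "rotation": [-0.001, 0.0, -0.0]}, {"offset": [0.7, 0.5, 5.3], "rotation": [-0.001, 0.0, -0.0]}, {"offset": [0.7, 0.4, 5.3], "rotation": [-0.001, 0.0, -0.0]}, {"offset": [0.7, 0.4, 5.3], "rotation": [-0.001, 0.0, -0.0]}, {"offset": [0.7, 0.4, 5.3], "rotation": [-0.001, 0.0, -0.0]}]
```

Emit:
{"fn": "apply_moves", "kwargs": {
  "motion": [
    {"offset": [1,0.5,4],"rotation": [-0.001,0,0]},
    {"offset": [1,0.5,4.5],"rotation": [-0.001,0,0]},
    {"offset": [1,0.5,4.5],"rotation": [-0.001,0,0]},
    {"offset": [0.5,0.5,4.5],"rotation": [-0.001,0,0]},
    {"offset": [0,0,4],"rotation": [-0.001,0,0]},
    {"offset": [0,0,0],"rotation": [0,0,0]}
  ]
}}

```text
time: 27.17
tool_pos: [0.6324, -0.0751, 0.1401]
tool_rot: [3.14, 0.003, 1.608]
contact_force: [0.7, -0.5, -1.1]
opening: 0.0299
```

```bash
cat > look.py <<'E'
import sys
from mv import *
from cell import *
import cv2
i=sys.argv[1]
q,M=cur()
path(M,down(np.array([.6316,-.0755,.1363-.047]),-b),2,q)
for n,(x,y,w,h) in(("side",(300,150,120,100)),("top",(250,110,150,90))):
    p=read_camera(n);cv2.imwrite(f"pics/{n}{i}_full.png",p["img"][:,:,::-1]);cv2.imwrite(f"pics/{n}{i}.png",cv2.resize(p["img"][y:y+h,x:x+w,::-1],None,fx=5,fy=5,interpolation=cv2.INTER_CUBIC))
    for k in("cell","cell_mid","torch_mid"):print(n,k,[(round(float(a["score"]),2),np.round(a["location"],4).tolist()) for a in tip_of(k,p)[:2]])
E
python3 look.py 9
```

```text
t 27.17 q [-0.237, 0.686, 1.383, -0.003, 1.071, -0.273] p [0.6324, -0.0751, 0.1401] F [0.7, -0.5, -1.1] open 0.0299
R [[-0.037, 0.999, 0.001], [0.999, 0.037, -0.003], [-0.003, 0.001, -1.0]]
N 2 rot/row 0.002 mm/row 2.0
endq [-0.24, 0.69, 1.39, -0.0, 1.07, -0.28]
[{"offset": [-0.2, -0.4, 1.9], "rotation": [0.001, 0.002, -0.001]}, {"offset": [-0.2, -0.4, 1.9], "rotation": [0.001, 0.002, -0.001]}]
side cell [(0.76, [0.6281, -0.0695, 0.047])]
side cell_mid [(0.52, [0.6566, -0.2779, 0.0041]), (0.51, [0.6376, -0.0737, 0.0788])]
side torch_mid [(0.72, [0.6237, 0.0409, 0.0731])]
top cell []
top cell_mid []
top torch_mid [(0.89, [0.6266, 0.0366, 0.0799]), (0.72, [0.4981, -0.3429, 0.0075])]
```

View pics/side9.png

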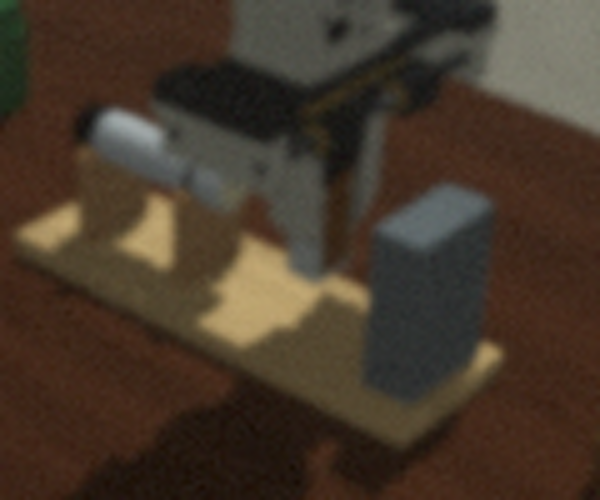

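View pics/top9.png

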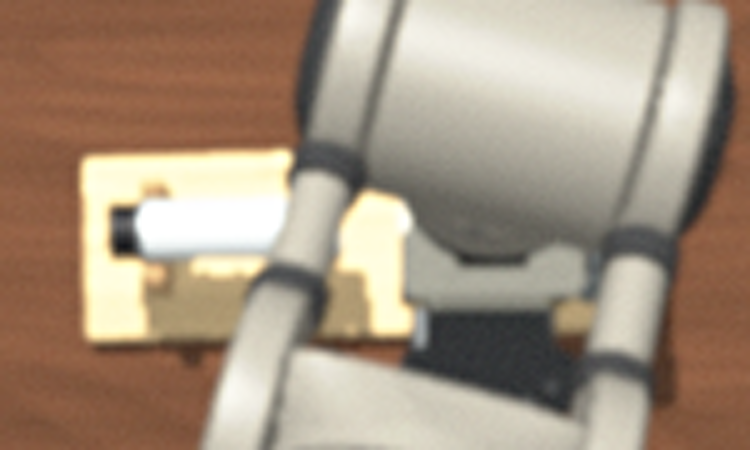

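Emit:
{"fn": "apply_moves", "kwargs": {
  "motion": [
    {"offset": [0,-0.5,2],"rotation": [0.001,0.002,-0.001]},
    {"offset": [0,-0.5,2],"rotation": [0.001,0.002,-0.001]},
    {"offset": [0,0,0],"rotation": [0,0,0]},
    {"offset": [0,0,0],"rotation": [0,0,0]}
  ]
}}

```text
time: 27.9
tool_pos: [0.6318, -0.0756, 0.1373]
tool_rot: [3.14, -0.001, 1.61]
contact_force: [0.4, -0.2, -0.7]
opening: 0.0299
```

```bash
python3 look.py 10
python3 - <<'E'
from mv import *
from h import proj
import cv2
q,M=cur()
c=M[:3,3]+.047*M[:3,2]; mid=M[:3,3]+.0613*M[:3,2]
im=cv2.imread("pics/side10_full.png");x,y,w,h=340,180,50,50;f=12
z=cv2.resize(im[y:y+h,x:x+w],None,fx=f,fy=f,interpolation=cv2.INTER_CUBIC)
z=np.clip(z.astype(float)*1.5,0,255).astype(np.uint8);z0=z.copy()
X=[mid+M[:3,:3]@np.array([sx*.01,sy*.015,sz*.03]) for sz in(1,-1) for sx,sy in((-1,-1),(1,-1),(1,1),(-1,1))]
u=((proj("side",X)-[x,y])+.5)*f-.5;print(u.round().tolist())
for a,bb in[(0,1),(1,2),(2,3),(3,0),(4,5),(5,6),(6,7),(7,4),(0,4),(1,5),(2,6),(3,7)]:
    cv2.line(z,tuple(u[a].astype(int).tolist()),tuple(u[bb].astype(int).tolist()),(0,255,0),1)
cv2.imwrite("pics/ov10.png",cv2.resize(np.hstack([z0,z]),(800,400)))
cv2.imwrite("pics/ov10b.png",z0)
E
```

```text
t 27.9 q [-0.24, 0.688, 1.387, 0.001, 1.066, -0.279] p [0.6318, -0.0756, 0.1373] F [0.4, -0.2, -0.7] open 0.0299
R [[-0.039, 0.999, 0.001], [0.999, 0.039, 0.001], [0.001, 0.001, -1.0]]
N 2 rot/row 0.001 mm/row 0.5
endq [-0.24, 0.69, 1.39, 0.0, 1.07, -0.28]
[{"offset": [0.0, -0.1, 0.5], "rotation": [0.001, -0.0, -0.0]}, {"offset": [0.0, -0.1, 0.5], "rotation": [0.001, -0.0, -0.0]}]
side cell [(0.69, [0.6266, -0.072, 0.046])]
side cell_mid [(0.71, [0.6355, -0.0733, 0.0744]), (0.54, [0.6328, -0.075, 0.0769])]
side torch_mid [(0.51, [0.6268, 0.0423, 0.0742])]
top cell [(0.4, [0.4945, -0.3458, 0.0086])]
top cell_mid []
top torch_mid [(0.86, [0.6247, 0.0378, 0.0729]), (0.29, [0.625, 0.0381, 0.0765])]
t 28.3 q [-0.24, 0.688, 1.387, 0.001, 1.066, -0.279] p [0.6319, -0.0755, 0.1374] F [-0.8, 0.6, -0.3] open 0.0298
R [[-0.039, 0.999, 0.001], [0.999, 0.039, 0.001], [0.001, 0.001, -1.0]]
[[282.0, 340.0], [211.0, 307.0], [295.0, 255.0], [366.0, 287.0], [295.0, 102.0], [221.0, 70.0], [308.0, 21.0], [381.0, 51.0]]
```

View pics/ov10.png

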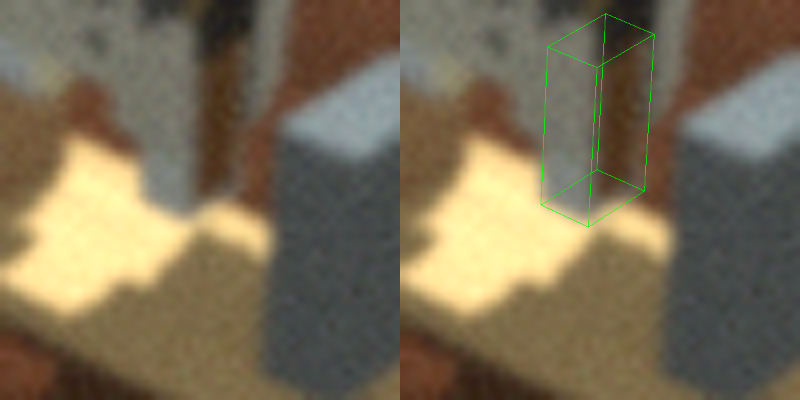

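Emit:
{"fn": "apply_moves", "kwargs": {
  "motion": [
    {"offset": [0,0,1],"rotation": [0,0,0]},
    {"offset": [0,0,1],"rotation": [0,0,0]},
    {"offset": [0,0,0],"rotation": [0,0,0]},
    {"offset": [0,0,0],"rotation": [0,0,0]}
  ]
}}

```text
time: 28.63
tool_pos: [0.6319, -0.0755, 0.1353]
tool_rot: [3.14, -0.001, 1.61]
contact_force: [-0.4, -0.5, -0.3]
opening: 0.0299
```

Run:
```python
from mv import *
from h import proj
from cell import *
import cv2
q,M=cur()
ims=[]
for i in range(6):
    p=read_camera("side");ims.append(p["img"][:,:,::-1].astype(float))
im=np.mean(ims,0)
x,y,w,h=345,185,45,45;f=13
z=cv2.resize(im[y:y+h,x:x+w],None,fx=f,fy=f,interpolation=cv2.INTER_CUBIC)
z=np.clip(z*1.7,0,255).astype(np.uint8);cv2.imwrite("pics/ov11.png",z)
for off in(.0613,.059):
    mid=M[:3,3]+off*M[:3,2]
    X=[mid+M[:3,:3]@np.array([sx*.01,sy*.015,.03]) for sx,sy in((-1,-1),(1,-1),(1,1),(-1,1))]
    print(off,(((proj("side",X)-[x,y])+.5)*f-.5).round().tolist())
# screen + plank reference
P=[.6297,-.0255,-1.5325];c,s=np.cos(P[2]),np.sin(P[2])
for X in((.102,-.032,.11),(.134,-.032,.11),(.134,-.032,.015),(.102,-.032,.015)):
    print(X,(((proj("side",[[P[0]+c*X[0]-s*X[1],P[1]+s*X[0]+c*X[1],X[2]]])-[x,y])+.5)*f-.5).round().tolist())
```

```text
t 28.63 q [-0.24, 0.691, 1.388, 0.001, 1.061, -0.279] p [0.6319, -0.0755, 0.1353] F [-0.4, -0.5, -0.3] open 0.0299
R [[-0.039, 0.999, 0.002], [0.999, 0.039, 0.001], [0.001, 0.002, -1.0]]
0.0613 [[240.0, 313.0], [163.0, 277.0], [255.0, 220.0], [331.0, 255.0]]
0.059 [[241.0, 303.0], [164.0, 267.0], [255.0, 211.0], [332.0, 245.0]]
(0.102, -0.032, 0.11) [[374.0, 135.0]]
(0.134, -0.032, 0.11) [[514.0, 196.0]]
(0.134, -0.032, 0.015) [[477.0, 614.0]]
(0.102, -0.032, 0.015) [[346.0, 549.0]]
```

View pics/ov11.png

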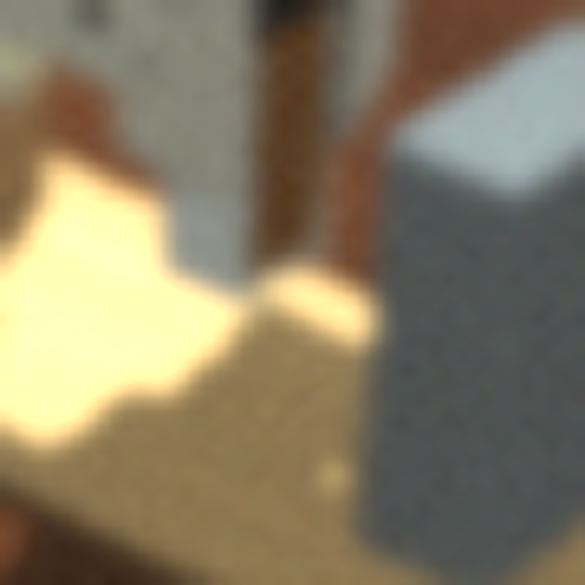

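Run:
```python
from cell import *
import cv2,numpy as np
for n in("top","side"):
    p=read_camera(n);cv2.imwrite(f"pics/fin_{n}.png",p["img"][:,:,::-1])
s=observe();print(s["time"],s["tool_pos"],np.abs(s["qvel"]).max(),s["contact_force"],s["opening"])
a=cv2.imread("pics/top0.png").astype(int);b=cv2.imread("pics/fin_top.png").astype(int)
for nm,(x,y,w,h) in dict(jar=(180,105,45,45),bowl=(245,232,60,55),box=(405,130,45,42),vial=(440,200,30,35)).items():print(nm,np.abs(a-b)[y:y+h,x:x+w].mean().round(1))
```

```text
29.0333 [ 0.63194832 -0.07548497  0.13537503] 0.0018025060132113738 [-0.72841849  0.58869347 -0.67856009] 0.02958712640681681
jar 8.9
bowl 38.2
box 9.4
vial 9.7
```

View pics/fin_side.png

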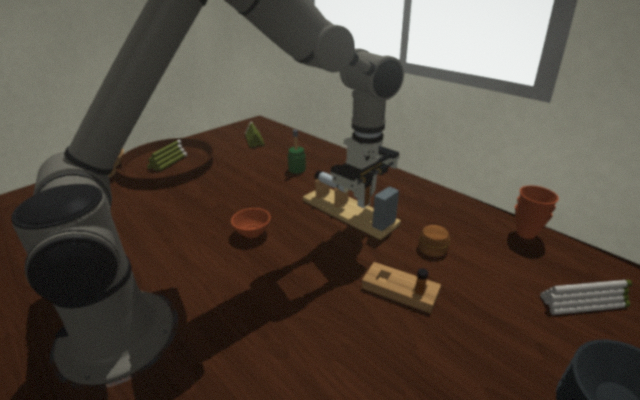

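```bash
python3 -c "
from cell import *
print(hand_in())"
```

```text
the job is handed in; nothing more can be done
None
```

The torch is lying in the two V saddles with its lens toward the screen, released. The cell is held upright by its frosted faces at the gap point, and I handed the job in at about 29 s.

**Last checks**
- **Torch:** its middle measured y ≈ 0.038 in the top camera and 0.041–0.042 in the side camera. The cradle is at about 0.039, so it is centred to within roughly 1–3 mm.
- **Cell position:** the tool was at (0.632, -0.0755, 0.135), still, pointing straight down and square to the beam to within about 0.002 rad. The fingers stood 29.6 mm apart on the 30 mm cell, and the wrist force was about 1 N, so no contact showed.
- **Bystanders:** the jar, box and vial look unmoved in both pictures. The bowl's top view was hidden by the arm, but in the side view it sits where it was at the start.

**Where the checks disagreed**
- **Cell height:** the grip geometry and the networks put its middle at about 74 mm. The image edges suggested up to 77 mm, against the 75 mm target. I left it between them.
- **Cell along the beam:** known to only about 1–1.5 mm.

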